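# Re-tube the amplifier socket

### The job

Replace the dead power tube: first lift the burnt dark tube out of the socket on the aluminium chassis and stand it in the blue tray. Then build up the socket in this order, each part centred and fully seated before the next: the copper ring flat on the chassis around the socket's black collar, the new silver-and-white tube foot-down in the socket, the white ceramic chimney over the tube onto the copper ring, and the red-topped cap over the pin on the new tube's top. Keep both tubes upright, set the new tube and the chimney down gently rather than dropping them, and leave the screwdriver, the red tin and the orange meter where they are.

Things in the scene. Friction and masses are not known exactly. Their poses are not given: they have to be found in the camera images.
- deck: Fixed aluminium chassis block, 130 x 130 x 30 mm high. Origin: centre of its underside, z up, on the socket's axis. In the middle of its top stands the socket's black round collar, outside diameter 43 mm, 8 mm high (rim 38 mm above the origin), with a round hole of 33 mm diameter, 22 mm deep from the rim. The dead tube stands in it at the start.
- tray: Fixed open blue plastic tray, 120 x 120 x 28 mm high, walls and floor 5 mm thick. Origin: centre of its underside, z up; the inner floor is 5 mm above it.
- dead_tube: Burnt black and brown power tube, 105 mm tall, 250 g, upright, loose in the socket. Origin: centre of its underside, z up. Brass foot 27 mm diameter to 14 mm height; body 42 mm diameter from 14 to 93 mm (band 38 mm wide at 22 to 48 mm; grip above it); brass pin 12 mm diameter to 105 mm. Its body rests on the collar rim, origin 24 mm above the chassis origin; it lifts straight out.
- new_tube: New power tube, silver with a white ceramic band, same shape and size as the dead one, same origin; stands upright on its foot on the bench, loose. It seats with its foot in the socket hole (3 mm play all round), body resting on the collar rim, origin 24 mm above the chassis origin. About 250 g.
- copper_ring: Flat copper ring lying on the bench, loose: outside diameter 66 mm, hole 51 mm, 12 mm thick. Origin: centre of its underside, z along its axis, up. It lies on the chassis top around the collar with 4 mm play, origin then 30 mm above the chassis origin. About 120 g.
- chimney: White ceramic tube open at both ends, standing on the bench, loose: outside diameter 62 mm, inside 54 mm, 52 mm tall. Origin: centre of its underside, z up along its axis. It goes over the tube and stands on the copper ring, origin then 42 mm above the chassis origin. About 140 g.
- cap: Black round cap with a red top, 34 mm in diameter, 28 mm tall, standing on the bench open end down, loose. Origin: centre of its underside, z up. A blind hole of 19 mm diameter, 16 mm deep, in its underside goes over the pin on the new tube; the cap then rests on the tube's body, origin 117 mm above the chassis origin. About 60 g.
- screwdriver: Bystander: screwdriver with a yellow handle, 150 mm long, lying on the far side of the bench. Leave alone.
- tin: Bystander: red round tin, 72 mm in diameter, 32 mm tall. Leave alone.
- meter: Bystander: orange multimeter lying flat, 140 x 75 x 34 mm. Leave alone.
There are look-alikes about, which are no part of the job. Of the things that look like the tray, the smallest one is meant.

How it is judged (in metres and radians):
On the way, in this order (a step that is already met when the one before it is completed fails the run):
1. the dead tube stands upright on the floor of the blue tray (x of dead_tube in the frame of tray between -0.05 and 0.05 m and y of dead_tube in the frame of tray between -0.05 and 0.05 m and z of dead_tube in the frame of tray below 0.01 m and angle between dead_tube's own z axis and vertical below 0.1 rad and linear speed of dead_tube below 0.02 m/s), for 0.2 s.
2. the copper ring lies flat on the chassis around the collar (horizontal distance between copper_ring and deck below 0.007 m and z of copper_ring in the frame of deck between 0.027 and 0.033 m and angle between copper_ring's own z axis and vertical below 0.1 rad and linear speed of copper_ring below 0.02 m/s), for 0.2 s.
3. the new tube is fully seated upright in the socket (horizontal distance between new_tube and deck below 0.006 m and z of new_tube in the frame of deck between 0.021 and 0.027 m and angle between new_tube's own z axis and vertical below 0.1 rad and linear speed of new_tube below 0.02 m/s), for 0.2 s.
4. the chimney stands on the copper ring around the tube (horizontal distance between chimney and deck below 0.011 m and z of chimney in the frame of deck between 0.039 and 0.045 m and angle between chimney's own z axis and vertical below 0.1 rad and linear speed of chimney below 0.02 m/s), for 0.2 s.
5. the cap rests on the new tube over its pin (horizontal distance between cap and deck below 0.011 m and z of cap in the frame of deck between 0.114 and 0.12 m and angle between cap's own z axis and vertical below 0.1 rad and linear speed of cap below 0.02 m/s), for 0.2 s.
At the end, for the whole second after the job is handed in: The dead tube stands upright (within 0.1 rad) on the tray's floor; ring, new tube, chimney and cap are all seated on the socket within 3 mm of their seated heights, upright within 0.1 rad, within 7, 6, 11 and 11 mm of the socket's axis respectively; all released and at rest (all of step 1 and all of step 2 and all of step 3 and all of step 4 and all of step 5); the robot touches nothing.
It fails at once if a tube is tipped over (more than 0.6 rad from upright) (angle between any of new_tube, dead_tube's own z axis and vertical above 0.6 rad).
It fails at once if the new tube or the chimney is dropped (falls free of the fingers at over 0.4 m/s, about 10 mm of fall) ((linear speed of new_tube above 0.4 m/s and contact force between new_tube and the fingers below 0.5 N) or (linear speed of chimney above 0.4 m/s and contact force between chimney and the fingers below 0.5 N)).
It fails at once if the screwdriver, the tin or the meter is moved more than 20 mm (distance of any of screwdriver, tin, meter from where it was at the start of the episode above 0.02 m).
It also fails if it takes over 141 s, if anything falls off the work surface, if the arm or the gripper's body presses on something with over 40 N, if the wrist force passes 120 N, or if a joint passes its speed limit or range.

### The arm

A 7-joint arm with a two-finger parallel gripper is mounted at the origin on the work surface. World frame = base frame: x ahead of the robot, y to its left, z up, the work surface at z = 0. Lengths are in mm, angles in rad, forces in N, time in s.
With the tool pointing down it reaches from about 425 to 925 mm from the base axis. Payload 6.8 kg.
Tool frame: the origin (TCP) lies midway between the tips of the shut fingers; the grasp point (between the pads) lies 19 mm behind it; z points along the fingers, x is the direction in which the jaws open and shut, and the axes are right-handed (so a half turn about z gives the same grasp; the last joint's range is limited). The gripper opens to 88 mm and grips with 3 to 60 N. Pads are 20 mm wide; open, the fingers measure 115 mm over their backs; the gripper's body (75 mm by 178 mm) begins 61 mm behind the grasp point.
Start: joints at [-0.108, 0.477, 0.022, 1.555, -0.011, 1.109, -0.083], TCP at [675.017, 0.007, 196.564] pointing down, gripper open.
Joint ranges: [-2.96, 2.96], [-0.34, 2.1], [-1.41, 1.46], [0.24, 2.44], [-1.37, 4.51], [0.17, 1.92], [-2.96, 2.96]. Speed limits (rad/s): [2.39, 2.39, 3.14, 3.14, 3.14, 3.14, 3.14].

### API

Orientations are given as a 3x3 rotation matrix whose columns are the frame's x, y, z axes.
In Python, from plant import r gives the robot as it stands.
- The arm moves only by the shell command python3 -m inch 'ROWS' [OPENING] [FORCE]. ROWS is text: rows parted by semicolons, each of 6 numbers parted by spaces: the shift along the tool's x, y, z as a fraction of full scale, then the turn, a rotation vector about the tool's x, y, z as a fraction of full scale. A call has 1 to 12 rows; each row is the pose to reach, as a shift and turn from the pose measured when the call began, along the tool's axes at that moment; what a row does not reach only later rows make up. Full scale, the value 1, is 0.1 m for a shift and 2 rad for a turn. A row lasts 1/10 s, in which the tool goes at most 50 mm and 8.59 degrees, less where a joint would pass 70% of its speed; a pose out of reach is approached as far as the arm can. A call with a number of a shift or a turn outside -1 to 1 is refused whole. A call with a gripper value outside its range is refused whole. OPENING is the finger opening in mm, from 0 to 87.8, set as the call begins (- or left out, the last holds). The fingers move at their own pace and stop on an object; FORCE is the grip in N (left out, the last holds). Time passes only in rows, so rows that repeat a pose let the fingers close. It gives the time, the measured TCP pose, the force and the opening at its end, in the units of the state.
- r.state(): the state, without advancing time (a new reading comes with each control period).
- r.get_image(name): name is "scene" or "side" or "wrist"; returns (picture, depth): 400x640x3 uint8, red, green, blue; 400x640 float32, mm along the optical axis (not along the pixel's ray), 0 where there is no reading.
- r.calibration(name): a dict with "mtx" (3x3 intrinsics, pixels), "extrinsics" (4x4, takes a point from camera to world coordinates). Camera axes: x right, y up, looking along -z (the intrinsics and any distortion apply to the point x, -y, -z); pixel columns grow to the right and rows downward; lengths in mm; the calibration is good to about 2 mm. A picture is of the moment at which its call begins: read the wrist's pose just before it. calibration takes no time and is no camera call; for the wrist camera it gives the pose at the moment of the call.
- r.sign_off(): hands the job in, once; it reports no verdict.
The state is a dict: "time": time; "joint_pos": joint angles; "joint_velocities": joint speeds; "effort": joint torques, N m; "position": TCP position; "orientation": TCP orientation; "ft_force": force on the tool from outside, world axes, zero at the start; "moment": the same for the moment, N m; "width": finger opening in mm.
Only numpy, scipy, OpenCV 4.12 (cv2) and the standard library are available. Lean on these libraries where they do the work, as an engineer would, in place of code of your own. Each camera call takes 0.05 s, during which the arm holds its last target.

## Working session

There is one attempt and no reset: what is moved stays moved. The work goes in short steps, Python scripts to look and compute and a shell command to move; the robot and the scene stay as the last step left them, time stands still between calls to the robot, and variables do not carry over. Pictures are saved under pics/ and viewed, and the job is handed in when it is done.

```bash
ls -la; mkdir -p pics; cat > h.py <<'E'
import numpy as np, cv2
from plant import r
def snap(name, fn):
    cal=r.calibration(name); im,d=r.get_image(name)
    cv2.imwrite(f'pics/{fn}.png',cv2.cvtColor(im,cv2.COLOR_RGB2BGR)); np.savez(f'pics/{fn}.npz',im=im,d=d,**{k:np.array(v) for k,v in cal.items()})
    return im,d,cal
E
python3 - <<'E'
from h import *
s=r.state(); print(s)
for n in ('scene','side','wrist'):
    im,d,c=snap(n,n+'0'); print(n,c)
E
```

```text
total 12
drwxr-xr-x  3 agent agent 4096 Dec  7 01:13 .
drwxr-xr-x 23 root  root  4096 Dec  7 01:13 ..
drwxr-xr-x  2 agent agent 4096 Dec  7 01:13 pics
{'time': 0.0, 'joint_pos': array([-0.10810364,  0.47778513,  0.02234223,  1.55641804, -0.0114959 ,
        1.10929344, -0.08311144]), 'joint_velocities': array([-0.00063907, -0.00080766, -0.00113241, -0.00094355,  0.00032999,
        0.00197744,  0.00168034]), 'effort': array([-1.31144458e-03, -5.82851672e+01,  1.53386436e+00, -2.72606850e+01,
       -5.43364382e-02,  1.69422745e-02,  2.21527275e-04]), 'position': array([ 6.74366592e+02, -1.80328945e-02,  1.95605957e+02]), 'orientation': array([[ 9.99998433e-01,  1.38799580e-05, -1.77052014e-03],
       [ 1.36392592e-05, -9.99999991e-01, -1.35960091e-04],
       [-1.77052201e-03,  1.35935730e-04, -9.99998423e-01]]), 'ft_force': array([-0.14582475,  0.00350809,  0.06205847]), 'moment': array([ 0.00262211, -0.0115445 , -0.01679409]), 'width': 87.92551307484871}
scene {'mtx': array([[413.62547096,   0.        , 326.70042076],
       [  0.        , 413.62547096, 208.50087142],
       [  0.
[... 745 characters left out ...]
2],
       [-1.95850802e-02,  8.14240780e-01,  5.80196843e-01,
         6.29738718e+02],
       [ 0.00000000e+00,  0.00000000e+00,  0.00000000e+00,
         1.00000000e+00]])}
wrist {'mtx': array([[275.62576149,   0.        , 317.52749319],
       [  0.        , 275.62576149, 199.34806343],
       [  0.        ,   0.        ,   1.        ]]), 'extrinsics': array([[ 9.99997199e-01,  8.47995585e-04,  2.20968668e-03,
         6.75891119e+02],
       [-1.43128194e-03,  9.60222871e-01,  2.79231069e-01,
         7.61441857e+01],
       [-1.88500498e-03, -2.79233450e-01,  9.60221395e-01,
         3.84080482e+02],
       [ 0.00000000e+00,  0.00000000e+00,  0.00000000e+00,
         1.00000000e+00]])}
```

View pics/scene0.png

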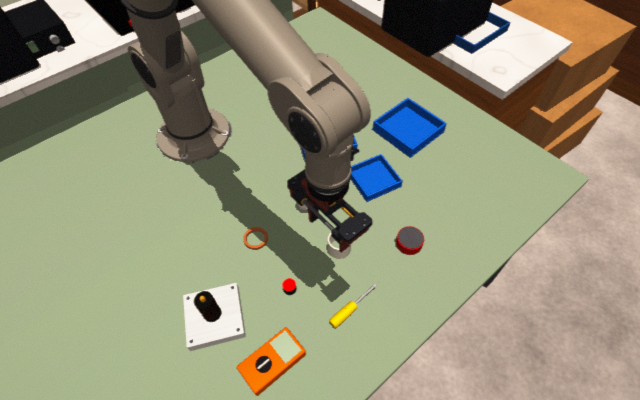

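View pics/side0.png

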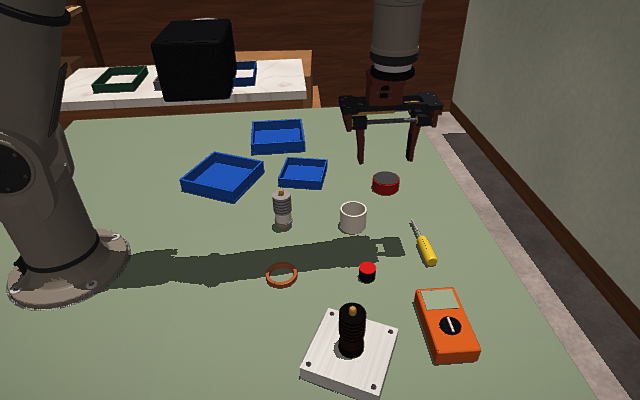

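View pics/wrist0.png

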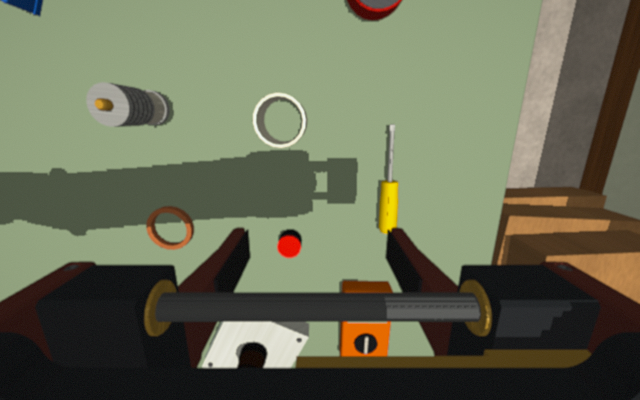

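The side view shows the deck with the dead tube (350,330), the ring (282,275), the new tube (283,210), the chimney (353,217), the cap (367,272) and the meter, tin and screwdriver. There are three blue trays, at (303,172), (277,136) and (222,177), so I'll measure all three.

```bash
cat >> h.py <<'E'
def world(d,cal):
    K=np.array(cal['mtx']);E=np.array(cal['extrinsics'])
    v,u=np.mgrid[:d.shape[0],:d.shape[1]]
    P=np.stack([(u-K[0,2])/K[0,0]*d,-(v-K[1,2])/K[1,1]*d,-d],-1)
    return P@E[:3,:3].T+E[:3,3]
def onplane(uv,z,cal):
    K=np.array(cal['mtx']);E=np.array(cal['extrinsics']); uv=np.atleast_2d(uv).astype(float)
    D=np.stack([(uv[:,0]-K[0,2])/K[0,0],-(uv[:,1]-K[1,2])/K[1,1],-np.ones(len(uv))],-1)@E[:3,:3].T
    return E[:3,3]+D*((z-E[2,3])/D[:,2])[:,None]
def load(fn):
    f=np.load(f'pics/{fn}.npz'); return f['im'],f['d'],dict(mtx=f['mtx'],extrinsics=f['extrinsics'])
def blobs(m,mn=30):
    n,l,st,c=cv2.connectedComponentsWithStats(m.astype(np.uint8))
    return [(l==i,st[i],c[i]) for i in range(1,n) if st[i,4]>=mn]
E
python3 - <<'E'
from h import *
np.set_printoptions(precision=1,suppress=True)
for n in ('side0','scene0'):
    im,d,c=load(n); W=world(d,c); hsv=cv2.cvtColor(im,cv2.COLOR_RGB2HSV)
    H,S,V=[hsv[...,i].astype(int) for i in range(3)]
    ok=(d>0)
    bench=ok&(abs(W[...,2])<12)&(H>35)&(H<60)
    print(n,'bench z',np.median(W[...,2][bench]),W[...,2][bench].std())
    ms=dict(blue=(H>100)&(H<125)&(S>150)&(V>60),red=((H<4)|(H>176))&(S>200)&(V>120),orange=(H>4)&(H<14)&(S>120)&(V>110),yellow=(H>22)&(H<33)&(S>180)&(V>120),
      bright=(S<60)&(V>110))
    for k,m in ms.items():
        for b,st,ce in blobs(m&ok&(W[...,2]>-15)&(W[...,2]<200)&(W[...,0]>300)&(W[...,0]<1100)&(abs(W[...,1])<600),40):
            P=W[b]; print(k,st,ce,'min',np.percentile(P,2,axis=0),'max',np.percentile(P,98,axis=0),'med',np.median(P,axis=0))
            if k=='blue':
                Q=P[P[:,2]>-50][:,:2].astype(np.float32); rr=cv2.minAreaRect(Q); print('   rect',rr)
E
```

```text
side0 bench z -1.5860032263133803 1.1536104692578277
blue [ 251  121   54   34 1198] [277.2 141.4] min [371.5 449.8   0.9] max [531.2 595.9  38.4] med [448.9 459.4   8.3]
   rect ((451.2744140625, 523.8933715820312), (165.42408752441406, 151.89329528808594), 0.7327244877815247)
blue [ 219  154   45   50 1341] [239.2 176.7] min [301.6 199.4   2.4] max [403.2 390.1  38.3] med [341.3 309.8  13.5]
   rect ((320.44354248046875, 295.77093505859375), (171.8461151123047, 123.07565307617188), 64.13113403320312)
blue [ 278  157   49   33 1286] [302.8 173. ] min [458.2 239.2   0.9] max [583.4 373.9  27.4] med [522.3 315.4   7.3]
   rect ((523.1298828125, 307.48089599609375), (125.26508331298828, 120.70399475097656), 76.3414535522461)
red [359 262  17  12 162] [367.1 267.4] min [ 617.9 -111.9   24.6] max [647.7 -80.8  29. ] med [633.  -97.2  27.2]
orange [266 269  31  16 133] [281.8 278.4] min [ 426.2 -109.5    3.9] max [488.2 -70.4  12.6] med [458.9 -95.1  10.1]
orange [ 416  287   65   67 1748] [449.2 328.1] min [ 712.1 -305.4   29.3] max [ 782.9 -170.4   34.3] med [ 744.6 -268.2   32.1]
yello
[... 1714 characters left out ...]
   99   508   301 62921] [301.7 286.1] min [ 317.4 -568.6   -3.3] max [933.8 566.6  30.4] med [ 651.7 -100.3    0.6]
bright [332 209  17  14 126] [340.  215.1] min [534.  135.1  -3. ] max [571.1 165.5   4. ] med [552.5 150.4   0.4]
bright [319 210  17  18  45] [326.5 218.6] min [503.1 110.3  -2.7] max [570.6 116.7   3.9] med [534.9 113.2   0.7]
bright [247 233  13  12  72] [252.8 239.2] min [434.6 -93.2  -4.5] max [472.7 -71.7   5.2] med [451.9 -81.8   0.4]
bright [322 276  12  10  45] [327.2 280.6] min [671.7 -21.5  -3.7] max [686.9   4.2   3.9] med [679.4 -10.1   0.4]
bright [271 331  29  31 475] [285.2 346.3] min [ 722.4 -215.2   32.4] max [ 777.5 -174.6   38.9] med [ 750.4 -195.2   35.5]
```

```bash
python3 - <<'E'
from h import *
np.set_printoptions(precision=1,suppress=True)
for n,zo in (('side0',-1.6),('scene0',0.3)):
    im,d,c=load(n); W=world(d,c); W[...,2]-=zo; hsv=cv2.cvtColor(im,cv2.COLOR_RGB2HSV)
    H,S,V=[hsv[...,i].astype(int) for i in range(3)]
    ok=(d>0)
    print(n)
    m=ok&(W[...,2]>24)&(W[...,2]<36)&(W[...,0]<700)&(W[...,0]>450)&(W[...,1]<-150)&(W[...,1]>-450)&(V>100)
    b,st,ce=max(blobs(m),key=lambda t:t[1][4]); rr=cv2.minAreaRect(W[b][:,:2].astype(np.float32)); print('deck',st,rr,np.median(W[b],0))
    hi=ok&(W[...,2]>6)&(W[...,2]<150)&(W[...,0]>400)&(W[...,0]<850)&(W[...,1]<235)&(W[...,1]>-400)
    for b,st,ce in blobs(hi,40):
        P=W[b]; zt=np.percentile(P[:,2],98); T=P[P[:,2]>zt-4]
        print(st,ce,'ztop',zt,'n',len(T),'topmean',T.mean(0),'mid',(T[:,:2].max(0)+T[:,:2].min(0))/2,'ext',np.ptp(T[:,:2],axis=0),'circ',cv2.minEnclosingCircle(T[:,:2].astype(np.float32)))
    # brass pin
    pin=ok&(H>10)&(H<26)&(S>120)&(V>90)&(W[...,2]>85)&(W[...,2]<130)
    for b,st,ce in blobs(pin,5): P=W[b]; print('brass',st,ce,P.mean(0),P[:,2].max())
E
```

```text
side0
deck [ 300  308   99   88 4230] ((571.4200439453125, -278.45062255859375), (132.93899536132812, 133.3226318359375), 63.58878707885742) [ 570.  -297.5   29.8]
[372 175  28  19 424] [385.8 183.9] ztop 34.97148350800804 n 208 topmean [740.5 214.8  33.2] mid [740.7 211.8] ext [69.1 46.3] circ ((741.26123046875, 223.50460815429688), 35.31365966796875)
[272 189  21  39 631] [282.1 207.7] ztop 102.8346285564652 n 20 topmean [464.2  87.9 103. ] mid [464.8  89.1] ext [ 9.2 14.5] circ ((464.76129150390625, 89.12704467773438), 7.549572467803955)
[340 201  27  32 725] [352.7 216.1] ztop 52.78864017231455 n 120 topmean [629.4  74.3  51.3] mid [628.8  74.8] ext [61.1 62.2] circ ((628.9121704101562, 74.39043426513672), 31.985347747802734)
[411 219  27  46 396] [425.4 247.7] ztop 26.847291936866036 n 153 topmean [772.8 -46.7  24.8] mid [773.1 -44.1] ext [18.9 73.7] circ ((773.9066162109375, -44.062374114990234), 36.99962615966797)
[266 262  32  26 319] [281.1 273.9] ztop 14.127868105927435 n 223 topmean [456.  -79.2  11.9] mid [457.2 -78. ] ext [62.5 66.9] circ ((456.50714111328125, -77.927108
[... 1895 characters left out ...]
77262115478516)
[ 183  283   62   67 3168] [212.7 316. ] ztop 118.68846263056447 n 263 topmean [ 574.  -278.6  118.2] mid [ 573.6 -278.5] ext [42.2 41.3] circ ((572.9078979492188, -278.4128723144531), 21.781982421875)
[329 284  47  44 405] [346.4 310.5] ztop 28.54988579258972 n 114 topmean [775.  -45.9  26.6] mid [773.9 -41.2] ext [17.1 71.3] circ ((775.8262939453125, -41.21669006347656), 35.65203094482422)
[ 236  327   70   69 2323] [270.7 360.6] ztop 39.858295259198755 n 572 topmean [ 749.8 -235.6   37.5] mid [ 749.5 -235.9] ext [ 72.6 131.4] circ ((748.872314453125, -235.92344665527344), 74.10657501220703)
brass [199 296   6   6  24] [202.  298.6] [ 574.8 -278.8  125.8] 129.47651565278346
```

Both cameras agree to about 2 mm:

| Item | x | y | Note |
|---|---|---|---|
| Deck | 572 | -279 | |
| Tray | 524 | 308 | 121 mm square; the other two are larger |
| New tube | 464.5 | 88.5 | |
| Chimney | 629.5 | 74.3 | |
| Ring | 457.5 | -77.5 | |
| Cap | 633.6 | -96.2 | |

Next I'll move over the dead tube.

```bash
python3 -m inch '-0.1 0.1 0 0 0 0; -0.25 0.3 0 0 0 0; -0.4 0.6 0 0 0 0; -0.5 0.9 0 0 0 0; -0.5 1 0 0 0 0' 87.8 25
python3 -m inch '-0.1 0.2 0 0 0 0; -0.25 0.5 0 0 0 0; -0.4 0.8 0 0 0 0; -0.5 1 0 0 0 0'
python3 -m inch '0 0.2 0 0 0 0; 0 0.5 0 0 0 0; 0 0.7 0 0 0 0; 0 0.79 0 0 0 0; 0 0.79 0 0 0 0; 0 0.79 0 0 0 0'
python3 - <<'E'
from h import *
snap('wrist','w1'); print(r.state()['position'],r.state()['time'])
E
```

```text
time: 0.65
position: [622.0, -105.4, 196.0]
orientation: [[1.0, -0.006, -0.003], [-0.006, -1.0, -0.002], [-0.003, 0.002, -1.0]]
ft_force: [-0.1, 0.0, -0.4]
width: 87.5
time: 1.05
position: [570.0, -207.4, 196.4]
orientation: [[1.0, -0.008, -0.003], [-0.008, -1.0, -0.003], [-0.003, 0.003, -1.0]]
ft_force: [0.8, 0.2, -0.6]
width: 87.7
time: 1.65
position: [569.7, -285.0, 196.4]
orientation: [[1.0, -0.007, -0.003], [-0.007, -1.0, -0.002], [-0.003, 0.002, -1.0]]
ft_force: [-0.4, -0.2, -0.1]
width: 87.8
[ 569.7575504  -284.5849812   196.48319316] 1.7
```

View pics/w1.png

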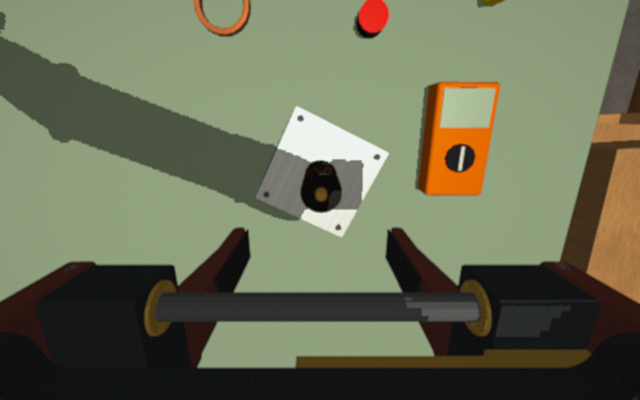

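The wrist view shows the deck with the dead tube at (321,185). The pin is at (321,193), close to the midline between the fingers. I'll measure it here.

```bash
python3 - <<'E'
from h import *
np.set_printoptions(precision=1,suppress=True)
im,d,c=load('w1'); W=world(d,c)
hsv=cv2.cvtColor(im,cv2.COLOR_RGB2HSV); H,S,V=[hsv[...,i].astype(int) for i in range(3)]
m=(d>0)&(W[...,2]>24)&(W[...,2]<36)&(W[...,0]<700)&(W[...,1]<-150)&(V>50)
b=max(blobs(m),key=lambda t:t[1][4]); print(cv2.minAreaRect(W[b[0]][:,:2].astype(np.float32)),np.median(W[b[0]],0))
for lo,hi in ((110,121),(122,135)):
    m=(d>0)&(W[...,2]>lo)&(W[...,2]<hi)&(W[...,1]<-200)&(W[...,1]>-350)&(abs(W[...,0]-572)<40)
    b=max(blobs(m,3),key=lambda t:t[1][4]); P=W[b[0]]; print(P.mean(0),cv2.minEnclosingCircle(P[:,:2].astype(np.float32)),len(P))
print(r.state()['position'])
E
```

```text
((572.2474975585938, -279.6903076171875), (130.46160888671875, 133.4853515625), 63.5141487121582) [ 570.9 -266.2   30.3]
[ 573.6 -278.6  117.1] ((573.6991577148438, -280.022216796875), 21.32500648498535) 1251
[ 573.5 -279.   128. ] ((573.61669921875, -279.7303771972656), 5.8308186531066895) 120
[ 569.8 -284.6  196.5]
```

```bash
python3 -m inch '0.03 -0.05 0.2 0 0 0; 0.03 -0.05 0.5 0 0 0; 0.03 -0.05 0.8 0 0 0; 0.03 -0.05 0.9 0 0 0; 0.03 -0.05 0.9 0 0 0;0.03 -0.05 0.9 0 0 0'
python3 -m inch '0 0 0.1 0 0 0; 0 0 0.25 0 0 0; 0 0 0.26 0 0 0; 0 0 0.26 0 0 0; 0 0 0.26 0 0 0'
```

```text
time: 2.3
position: [573.5, -279.5, 107.6]
orientation: [[1.0, -0.005, -0.002], [-0.005, -1.0, -0.002], [-0.002, 0.002, -1.0]]
ft_force: [0.7, 0.1, 0.4]
width: 87.8
time: 2.8
position: [573.5, -279.7, 81.7]
orientation: [[1.0, -0.005, -0.002], [-0.005, -1.0, -0.002], [-0.002, 0.002, -1.0]]
ft_force: [-0.4, -0.8, 0.0]
width: 87.9
```

```bash
python3 -m inch '0 0 0 0 0 0; 0 0 0 0 0 0; 0 0 0 0 0 0; 0 0 0 0 0 0; 0 0 0 0 0 0; 0 0 0 0 0 0; 0 0 0 0 0 0; 0 0 0 0 0 0; 0 0 0 0 0 0; 0 0 0 0 0 0' 20 30
python3 -m inch '0 0 -0.05 0 0 0; 0 0 -0.15 0 0 0; 0 0 -0.3 0 0 0; 0 0 -0.45 0 0 0; 0 0 -0.6 0 0 0; 0 0 -0.75 0 0 0;0 0 -0.85 0 0 0; 0 0 -0.9 0 0 0;0 0 -0.9 0 0 0'
```

```text
time: 3.8
position: [573.4, -279.8, 81.8]
orientation: [[1.0, -0.005, -0.002], [-0.005, -1.0, -0.002], [-0.002, 0.002, -1.0]]
ft_force: [-0.5, 0.5, 0.6]
width: 41.3
time: 4.7
position: [573.9, -279.7, 172.5]
orientation: [[1.0, -0.005, -0.001], [-0.005, -1.0, -0.003], [-0.001, 0.003, -1.0]]
ft_force: [-0.5, 0.3, -3.1]
width: 41.2
```

```bash

python3 -m inch '-0.01 -0.05 0 0 0 0; -0.03 -0.2 0 0 0 0; -0.05 -0.4 0 0 0 0; -0.07 -0.6 0 0 0 0; -0.08 -0.8 0 0 0 0; -0.08 -1 0 0 0 0' | head -2
python3 -m inch '-0.03 -0.2 0 0 0 0; -0.05 -0.4 0 0 0 0; -0.07 -0.6 0 0 0 0; -0.08 -0.8 0 0 0 0; -0.08 -1 0 0 0 0'| head -2
python3 -m inch '-0.03 -0.2 0 0 0 0; -0.05 -0.4 0 0 0 0; -0.07 -0.6 0 0 0 0; -0.08 -0.8 0 0 0 0; -0.08 -1 0 0 0 0'| head -2
python3 -m inch '-0.03 -0.2 0 0 0 0; -0.05 -0.4 0 0 0 0; -0.07 -0.6 0 0 0 0; -0.08 -0.8 0 0 0 0; -0.08 -1 0 0 0 0'| head -2
python3 -m inch '-0.03 -0.2 0 0 0 0; -0.05 -0.4 0 0 0 0; -0.07 -0.6 0 0 0 0; -0.08 -0.8 0 0 0 0; -0.08 -0.9 0 0 0 0; -0.08 -0.93 0 0 0 0; -0.08 -0.93 0 0 0 0'
```

```text
time: 5.3
position: [565.6, -177.2, 171.6]
time: 5.8
position: [557.0, -74.9, 170.9]
time: 6.3
position: [547.9, 27.2, 170.2]
time: 6.8
position: [538.5, 129.0, 169.5]
time: 7.5
position: [530.2, 221.9, 169.2]
orientation: [[1.0, 0.0, -0.007], [-0.0, -1.0, -0.002], [-0.007, 0.002, -1.0]]
ft_force: [0.1, -0.3, -2.1]
width: 41.2
```

```bash

python3 -m inch '-0.01 -0.1 0 0 0 0; -0.03 -0.25 0 0 0 0; -0.05 -0.45 0 0 0 0; -0.06 -0.65 0 0 0 0; -0.06 -0.8 0 0 0 0; -0.06 -0.86 0 0 0 0; -0.06 -0.86 0 0 0 0; -0.06 -0.86 0 0 0 0'
python3 - <<'E'
from h import *
snap('wrist','w2');snap('side','s2')
E
```

```text
time: 8.3
position: [524.4, 307.0, 168.9]
orientation: [[1.0, -0.001, -0.007], [-0.001, -1.0, -0.003], [-0.007, 0.003, -1.0]]
ft_force: [-0.2, -0.3, -1.8]
width: 40.8
```

View pics/s2.png

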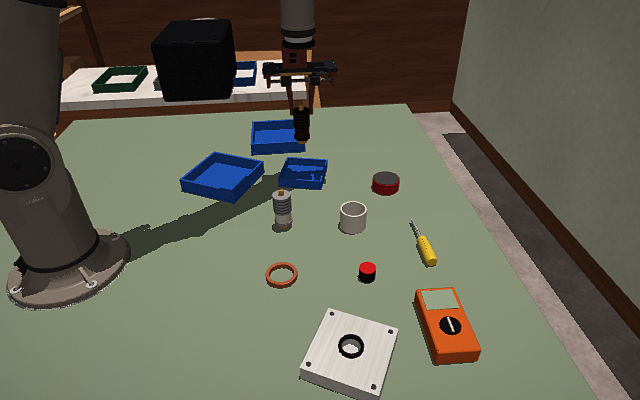

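The side view shows the tube hanging upright at (301,125) over the small tray at (303,172). The empty socket is at (350,347). Lowering now.

```bash

python3 -m inch '0 0 0.1 0 0 0; 0 0 0.25 0 0 0; 0 0 0.45 0 0 0; 0 0 0.65 0 0 0; 0 0 0.85 0 0 0; 0 0 0.95 0 0 0; 0 0 0.95 0 0 0;0 0 0.95 0 0 0' | head -4
python3 -m inch '0 0 0.04 0 0 0; 0 0 0.08 0 0 0; 0 0 0.1 0 0 0; 0 0 0.1 0 0 0; 0 0 0.1 0 0 0'
python3 - <<'E'
from h import *
im,d,c=load('s2'); np.set_printoptions(precision=1,suppress=True)
hsv=cv2.cvtColor(im,cv2.COLOR_RGB2HSV);V=hsv[...,2].astype(int)
x0,y0=325,322; m=(V[y0:372,x0:377]<70).astype(np.uint8)
cs,_=cv2.findContours(m,cv2.RETR_EXTERNAL,cv2.CHAIN_APPROX_NONE)
k=max(cs,key=cv2.contourArea)[:,0]+[x0,y0]; print(cv2.boundingRect(k))
W=world(d,c);W[...,2]+=1.6
mm=(d>0)&(W[...,2]>35)&(W[...,2]<42)&(abs(W[...,0]-572)<35)&(abs(W[...,1]+279)<35)
P=W[mm]; print(len(P),cv2.minEnclosingCircle(P[:,:2].astype(np.float32)),(P.max(0)+P.min(0))/2,P.mean(0))
E
```

```text
time: 9.2
position: [524.1, 306.4, 74.1]
orientation: [[1.0, -0.002, -0.007], [-0.002, -1.0, -0.003], [-0.007, 0.003, -1.0]]
ft_force: [0.5, -0.7, -2.5]
time: 9.7
position: [524.1, 306.4, 64.2]
orientation: [[1.0, -0.002, -0.006], [-0.002, -1.0, -0.003], [-0.006, 0.003, -1.0]]
ft_force: [0.2, 1.4, -2.1]
width: 41.4
(338, 334, 26, 25)
208 ((572.3036499023438, -279.5796813964844), 21.90201187133789) [ 572.2 -279.9   37.9] [ 572.8 -280.9   37.5]
```

```bash

python3 -m inch '0 0 0.01 0 0 0; 0 0 0.015 0 0 0; 0 0 0.015 0 0 0; 0 0 0.015 0 0 0'
```

```text
time: 10.1
position: [524.2, 306.4, 62.7]
orientation: [[1.0, -0.002, -0.006], [-0.002, -1.0, -0.002], [-0.006, 0.002, -1.0]]
ft_force: [0.5, -0.1, -1.2]
width: 40.9
```

```bash

python3 -m inch '0 0 0.005 0 0 0; 0 0 0.01 0 0 0; 0 0 0.01 0 0 0; 0 0 0.01 0 0 0'
python3 -m inch '0 0 0 0 0 0; 0 0 0 0 0 0; 0 0 0 0 0 0; 0 0 0 0 0 0; 0 0 0 0 0 0; 0 0 0 0 0 0' 70
python3 -m inch '0 0 -0.1 0 0 0; 0 0 -0.3 0 0 0; 0 0 -0.5 0 0 0; 0 0 -0.8 0 0 0; 0 0 -1 0 0 0;0 0 -1 0 0 0' 87.8
python3 - <<'E'
from h import *
snap('side','s3')
E
```

```text
time: 10.5
position: [524.3, 307.0, 62.6]
orientation: [[1.0, -0.002, -0.006], [-0.002, -1.0, -0.002], [-0.006, 0.002, -1.0]]
ft_force: [-2.5, -1.2, 5.3]
width: 41.1
time: 11.1
position: [524.3, 306.9, 62.5]
orientation: [[1.0, -0.002, -0.006], [-0.002, -1.0, -0.002], [-0.006, 0.002, -1.0]]
ft_force: [0.5, -0.5, -0.7]
width: 69.9
time: 11.7
position: [526.8, 308.4, 166.5]
orientation: [[1.0, -0.002, -0.0], [-0.002, -1.0, 0.002], [-0.0, -0.002, -1.0]]
ft_force: [0.3, 0.2, 0.5]
width: 87.5
```

View pics/s3.png

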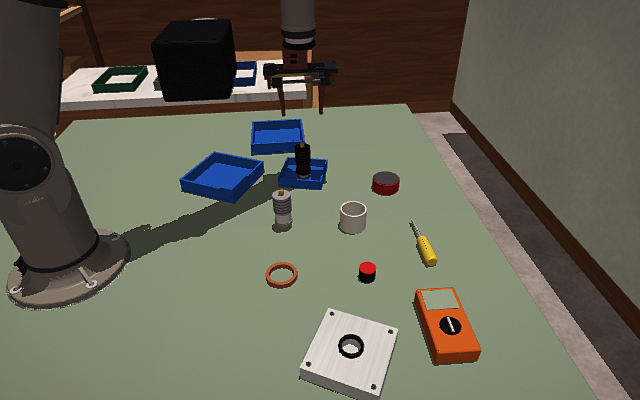

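The dead tube stands upright in the small tray at (303,160). Next is the ring at (457.3, -77.5).

```bash

python3 -m inch '-0.03 0.1 0 0 0 0; -0.06 0.3 0 0 0 0; -0.1 0.6 0 0 0 0; -0.2 1 0 0 0 0'|head -2
python3 -m inch '-0.06 0.3 0 0 0 0; -0.1 0.6 0 0 0 0; -0.2 1 0 0 0 0'|head -2
python3 -m inch '-0.06 0.3 0 0 0 0; -0.1 0.6 0 0 0 0; -0.2 1 0 0 0 0'|head -2
python3 -m inch '-0.03 0.3 0 0 0 0; -0.06 0.6 0 0 0 0; -0.06 0.7 0 0 0 0; -0.06 0.7 0 0 0 0; -0.06 0.7 0 0 0 0'
python3 - <<'E'
from h import *
snap('wrist','w4')
E
```

```text
time: 12.15
position: [504.8, 205.9, 163.3]
time: 12.45
position: [483.5, 103.6, 162.6]
time: 12.75
position: [461.8, 1.6, 162.0]
time: 13.25
position: [455.4, -67.6, 161.8]
orientation: [[1.0, -0.001, -0.007], [-0.001, -1.0, -0.0], [-0.007, 0.0, -1.0]]
ft_force: [-0.7, 0.4, -0.4]
width: 87.5
```

View pics/w4.png

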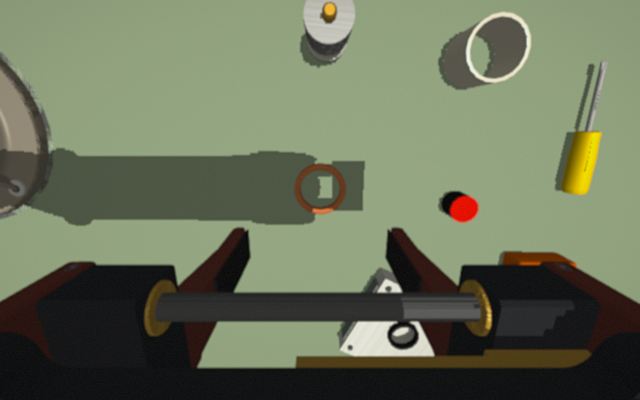

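The wrist view shows the ring at (320,188), about 51 px across. I'll measure it from its contour on the z=12 plane.

```bash
python3 - <<'E'
from h import *
np.set_printoptions(precision=1,suppress=True)
im,d,c=load('w4'); W=world(d,c)
hsv=cv2.cvtColor(im,cv2.COLOR_RGB2HSV); H,S,V=[hsv[...,i].astype(int) for i in range(3)]
m=((H<16)&(S>110)&(V>50)); m[:,:270]=0; m[:,370:]=0; m[:150]=0; m[230:]=0
k=np.vstack([q[:,0] for q in cv2.findContours(m.astype(np.uint8),cv2.RETR_EXTERNAL,cv2.CHAIN_APPROX_NONE)[0]])
P=onplane(k,12,c); print(cv2.minEnclosingCircle(P[:,:2].astype(np.float32)), cv2.fitEllipse(P[:,:2].astype(np.float32)))
mm=(d>0)&(W[...,2]>7)&(W[...,2]<20)&(abs(W[...,0]-457)<60)&(abs(W[...,1]+77)<60); P=W[mm]
print(cv2.minEnclosingCircle(P[:,:2].astype(np.float32)),P.mean(0),r.state()['position'])
E
```

```text
((458.30181884765625, -76.5947036743164), 32.905399322509766) ((458.07025146484375, -76.50675964355469), (63.43701171875, 64.27981567382812), 174.9021453857422)
((457.97174072265625, -77.3948745727539), 32.84402084350586) [458.  -76.4  11.8] [455.6 -67.1 161.9]
```

```bash

python3 -m inch '0.02 0.05 0.1 0 0 0; 0.035 0.1 0.35 0 0 0; 0.035 0.1 0.7 0 0 0; 0.035 0.1 0.95 0 0 0; 0.035 0.1 1 0 0 0; 0.035 0.1 1 0 0 0;0.035 0.1 1 0 0 0'
python3 - <<'E'
from h import *
snap('wrist','w5')
E
```

```text
time: 14.0
position: [459.3, -76.8, 62.6]
orientation: [[1.0, 0.001, -0.006], [0.001, -1.0, -0.0], [-0.006, 0.0, -1.0]]
ft_force: [0.4, -0.0, 0.2]
width: 88.0
```

View pics/w5.png

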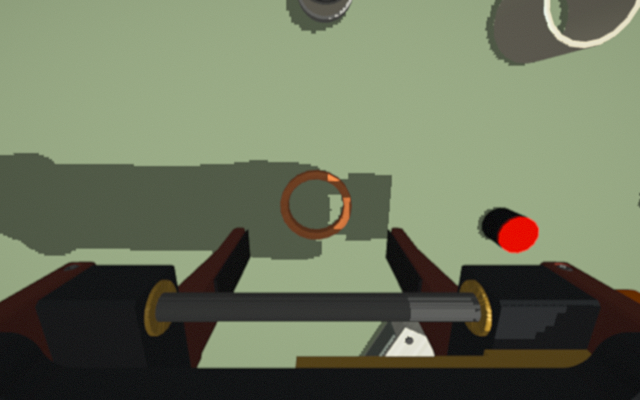

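The ring at (316,204) is centred between the fingers, so I'll go down and close.

```bash

python3 -m inch '0 0 0.15 0 0 0; -0.005 0 0.35 0 0 0; -0.01 0 0.5 0 0 0; -0.01 0 0.57 0 0 0; -0.01 0 0.59 0 0 0; -0.01 0 0.59 0 0 0;-0.01 0 0.59 0 0 0'
python3 -m inch '0 0 0 0 0 0; 0 0 0 0 0 0; 0 0 0 0 0 0; 0 0 0 0 0 0; 0 0 0 0 0 0; 0 0 0 0 0 0; 0 0 0 0 0 0; 0 0 0 0 0 0' 40 25
python3 -m inch '0 0 -0.1 0 0 0; 0 0 -0.3 0 0 0; 0 0 -0.6 0 0 0; 0 0 -0.9 0 0 0; 0 0 -1 0 0 0; 0 0 -1 0 0 0; 0 0 -1 0 0 0'
python3 - <<'E'
from h import *
snap('wrist','w6')
E
```

```text
time: 14.75
position: [459.0, -77.0, 4.7]
orientation: [[1.0, 0.001, -0.004], [0.001, -1.0, -0.0], [-0.004, 0.0, -1.0]]
ft_force: [-0.5, -1.0, -0.3]
width: 87.5
time: 15.55
position: [458.9, -77.0, 4.7]
orientation: [[1.0, 0.001, -0.004], [0.001, -1.0, -0.0], [-0.004, 0.0, -1.0]]
ft_force: [0.4, -0.1, 0.5]
width: 39.7
time: 16.25
position: [458.8, -76.9, 104.2]
orientation: [[1.0, 0.001, -0.004], [0.001, -1.0, -0.0], [-0.004, 0.0, -1.0]]
ft_force: [-0.1, -0.1, -0.2]
width: 40.2
```

View pics/w6.png

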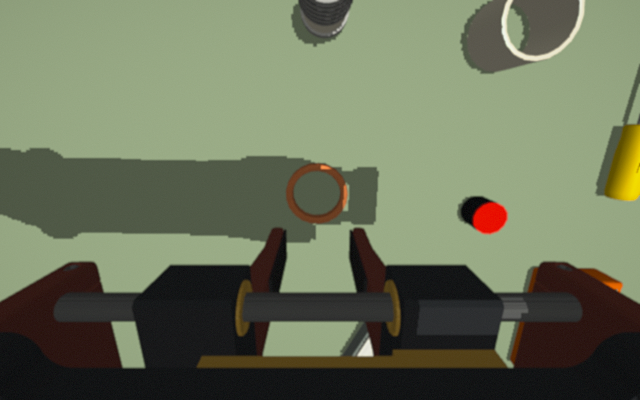

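The jaws shut to 40 mm and the ring stayed on the bench at (317,193), so the grip missed. I'll find out why.

```bash
python3 - <<'E'
from h import *
np.set_printoptions(precision=1,suppress=True)
snap('side','s6')
for n in ('w5','w6','s6'):
    im,d,c=load(n); W=world(d,c); 
    mm=(d>0)&(W[...,2]>6)&(W[...,2]<16)&(abs(W[...,0]-457)<60)&(abs(W[...,1]+77)<60); P=W[mm]
    print(n,cv2.minEnclosingCircle(P[:,:2].astype(np.float32)),P.mean(0))
    def proj(p):
        K,E=c['mtx'],c['extrinsics']; q=np.linalg.inv(E)@np.r_[p,1]; return K[0,0]*q[0]/-q[2]+K[0,2],K[1,1]*-q[1]/-q[2]+K[1,2]
    if n!='w5':
        s=r.state()['position']; print('tcp proj',proj(s),proj(s+[20,0,0]),proj(s+[0,0,19]))
E
```

```text
w5 ((458.06365966796875, -77.33246612548828), 32.9502067565918) [458.1 -76.4  11.7]
w6 ((457.9726867675781, -77.15351867675781), 32.85256576538086) [458.  -76.3  11.7]
tcp proj (np.float64(315.45966054311305), np.float64(226.9757578170238)) (np.float64(342.6513048831193), np.float64(227.01252906932842)) (np.float64(315.1278071441835), np.float64(237.63679528889293))
s6 ((457.781005859375, -77.18680572509766), 34.073001861572266) [456.9 -79.4   9.6]
tcp proj (np.float64(278.20962517254173), np.float64(238.12966778813168)) (np.float64(288.5152187349171), np.float64(237.4440364860232)) (np.float64(277.47292741918557), np.float64(230.57292860096848))
```

View pics/s6.png

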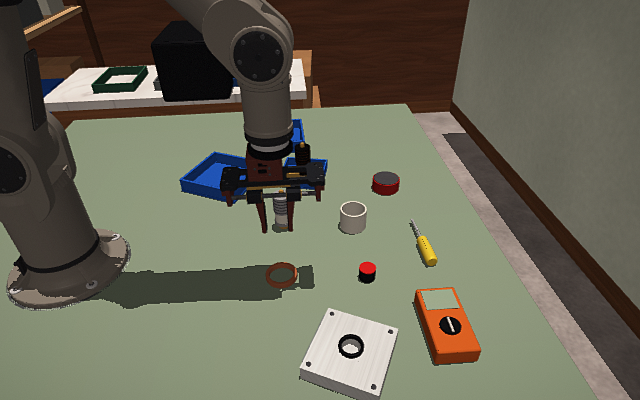

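Near opening 40 the finger tips show at (265,231) and (291,229), above the projected TCP at (278,238). The tips seem to sit higher than the TCP when the jaws are open. I'll open to 72, compare, and cast rays onto the y=-77 plane.

```bash
python3 -m inch '0 0 0 0 0 0; 0 0 0 0 0 0; 0 0 0 0 0 0; 0 0 0 0 0 0' 75
python3 - <<'E'
from h import *
np.set_printoptions(precision=1,suppress=True)
snap('side','s7')
a,b=cv2.imread('pics/s6.png'),cv2.imread('pics/s7.png')
v=np.hstack([cv2.resize(q[165:250,215:345],None,fx=3,fy=3,interpolation=cv2.INTER_NEAREST) for q in (a,b)]); cv2.imwrite('pics/c7.png',v)
print(r.state()['position'])
E
```

```text
time: 16.75
position: [458.1, -76.9, 103.3]
orientation: [[1.0, 0.001, -0.006], [0.001, -1.0, -0.0], [-0.006, 0.0, -1.0]]
ft_force: [0.2, 0.2, 0.6]
width: 68.4
[458.3 -76.9 103.4]
```

View pics/c7.png

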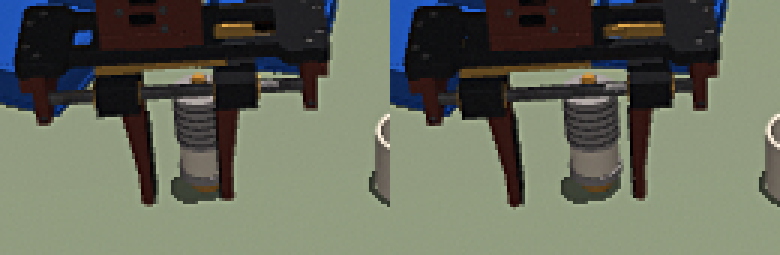

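```bash
python3 - <<'E'
from h import *
np.set_printoptions(precision=1,suppress=True)
s=r.state()['position']; im,d,c=snap('wrist','w8'); W=world(d,c); print(s)
for (u0,u1) in ((200,300),(330,430)):
    m=(d>0)&(W[...,2]>s[2]-25)&(W[...,2]<s[2]+60); m[:,:u0]=0;m[:,u1:]=0
    P=W[m]; print(len(P),P.min(0),P.max(0)); L=P[P[:,2]<P[:,2].min()+6]; print('low',L.mean(0),L.min(0),L.max(0))
im,d,c=load('s7'); W=world(d,c); W[...,2]+=1.6
for (u0,u1) in ((245,270),(275,310)):
    m=(d>0)&(W[...,2]>60)&(W[...,2]<145)&(abs(W[...,1]+77)<25); m[:,:u0]=0;m[:,u1:]=0
    P=W[m]; print(len(P)); L=P[P[:,2]<P[:,2].min()+6] ; print('side low',L.mean(0),L.min(0),L.max(0))
E
```

```text
[458.3 -76.9 103.4]
853 [414.3 -87.6 128.5] [423.8 -65.3 163.4]
low [421.3 -72.4 132.3] [414.5 -86.8 128.5] [423.5 -65.7 134.4]
1019 [466.9 -87.5  78.4] [505.   75.  163.4]
low [473.2  71.   80.9] [467.3  68.8  78.4] [480.   75.   84.4]
37
side low [421.2 -85.2 133.1] [415.2 -89.2 129.6] [424.3 -75.9 135.3]
28
side low [497.2 -87.3 131.9] [493.7 -88.3 129. ] [501.4 -85.8 134.7]
```

```bash
python3 - <<'E'
from h import *
np.set_printoptions(precision=1,suppress=True)
for n in ('s6','s7','w5','w6','w8'):
    im,d,c=load(n); W=world(d,c); 
    if n[0]=='s': W[...,2]+=1.6
    ys=slice(222,238) if n[0]=='s' else slice(225,262,3)
    for u in ((264,265,291) if n=='s6' else (256,257,299) if n=='s7' else (245,391) if n=='w5' else (283,356) if n=='w6' else (258,380)):
        print(n,u,[(int(v),*np.round(W[v,u]).astype(int)) for v in range(ys.start,ys.stop,ys.step or 2)])
E
```

```text
s6 264 [(222, np.int64(436), np.int64(-88), np.int64(156)), (224, np.int64(435), np.int64(-88), np.int64(151)), (226, np.int64(435), np.int64(-88), np.int64(146)), (228, np.int64(435), np.int64(-88), np.int64(142)), (230, np.int64(434), np.int64(-91), np.int64(139)), (232, np.int64(434), np.int64(-88), np.int64(132)), (234, np.int64(417), np.int64(64), np.int64(1)), (236, np.int64(417), np.int64(59), np.int64(-1))]
s6 265 [(222, np.int64(437), np.int64(-87), np.int64(154)), (224, np.int64(437), np.int64(-89), np.int64(151)), (226, np.int64(437), np.int64(-89), np.int64(147)), (228, np.int64(436), np.int64(-87), np.int64(140)), (230, np.int64(436), np.int64(-89), np.int64(137)), (232, np.int64(435), np.int64(-88), np.int64(132)), (234, np.int64(420), np.int64(66), np.int64(-1)), (236, np.int64(420), np.int64(58), np.int64(0))]
s6 291 [(222, np.int64(485), np.int64(-86), np.int64(150)), (224, np.int64(485), np.int64(-87), np.int64(146)), (226, np.int64(485), np.int64(-87), np.int64(141)), (228, np.int64(485), np.int64(-87), np.int64(136)), (230, np.int64(484), np.int64(-89), np.int64(1
[... 4790 characters left out ...]
, np.int64(142))]
w8 380 [(225, np.int64(529), np.int64(-115), np.int64(1)), (228, np.int64(499), np.int64(-66), np.int64(131)), (231, np.int64(498), np.int64(-66), np.int64(135)), (234, np.int64(497), np.int64(-67), np.int64(138)), (237, np.int64(496), np.int64(-67), np.int64(142)), (240, np.int64(496), np.int64(-68), np.int64(144)), (243, np.int64(495), np.int64(-69), np.int64(146)), (246, np.int64(496), np.int64(-71), np.int64(146)), (249, np.int64(496), np.int64(-73), np.int64(147)), (252, np.int64(496), np.int64(-75), np.int64(147)), (255, np.int64(496), np.int64(-76), np.int64(147)), (258, np.int64(496), np.int64(-78), np.int64(148)), (261, np.int64(496), np.int64(-80), np.int64(148))]
```

Depth in both views puts the finger tips about 26 mm above the reported TCP at every opening, which explains why the jaws shut over the ring. I'll plan with tip z ≈ TCP z + 26 and creep down watching force.

```bash

python3 -m inch '0 0 0.1 0 0 0; 0 0 0.35 0 0 0; 0 0 0.65 0 0 0; 0 0 0.9 0 0 0; 0 0 1 0 0 0; 0 0 1 0 0 0;0 0 1 0 0 0' 87.8
python3 -m inch '0 0 0.05 0 0 0; 0 0 0.1 0 0 0; 0 0 0.14 0 0 0; 0 0 0.14 0 0 0;0 0 0.14 0 0 0' 
python3 - <<'E'
from h import *
np.set_printoptions(precision=1,suppress=True)
snap('side','s9'); im,d,c=load('s9'); W=world(d,c); W[...,2]+=1.6
a=cv2.imread('pics/s9.png'); cv2.imwrite('pics/c9.png',cv2.resize(a[220:300,215:345],None,fx=5,fy=5,interpolation=cv2.INTER_NEAREST))
E
```

```text
time: 17.55
position: [458.1, -77.0, 3.9]
orientation: [[1.0, 0.001, -0.006], [0.001, -1.0, -0.0], [-0.006, 0.0, -1.0]]
ft_force: [-0.6, 0.3, -0.1]
width: 87.3
time: 18.05
position: [458.0, -77.1, -10.1]
orientation: [[1.0, 0.001, -0.006], [0.001, -1.0, -0.0], [-0.006, 0.0, -1.0]]
ft_force: [-0.0, -0.4, 0.2]
width: 87.7
```

View pics/c9.png

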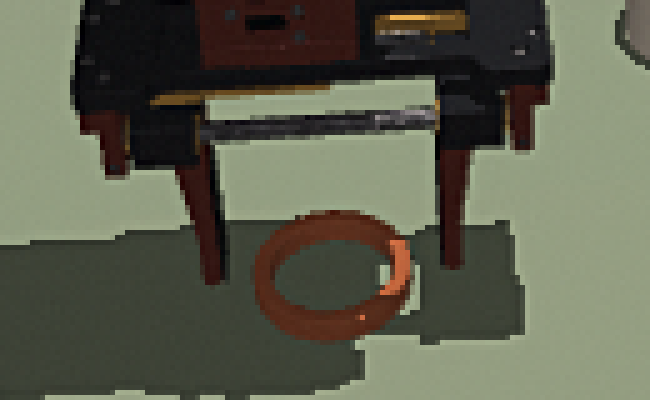

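The tips are still clear of the bench on either side of the ring, with the TCP reading -10 and no force. That confirms the offset, so I'll go on down.

```bash

python3 -m inch '0 0 0.03 0 0 0; 0 0 0.06 0 0 0; 0 0 0.09 0 0 0; 0 0 0.11 0 0 0;0 0 0.12 0 0 0; 0 0 0.12 0 0 0;0 0 0.12 0 0 0'
python3 -m inch '0 0 0 0 0 0; 0 0 0 0 0 0; 0 0 0 0 0 0; 0 0 0 0 0 0; 0 0 0 0 0 0; 0 0 0 0 0 0; 0 0 0 0 0 0; 0 0 0 0 0 0' 50 25
```

```text
time: 18.8
position: [458.0, -77.0, -22.1]
orientation: [[1.0, 0.001, -0.006], [0.001, -1.0, -0.0], [-0.006, 0.0, -1.0]]
ft_force: [0.4, -1.2, 0.2]
width: 87.7
time: 19.6
position: [458.0, -77.0, -22.0]
orientation: [[1.0, 0.001, -0.006], [0.001, -1.0, -0.0], [-0.006, 0.0, -1.0]]
ft_force: [-1.1, -0.2, 0.8]
width: 65.6
```

Gripped at 65.6 mm, which is the ring. Lifting.

```bash

python3 -m inch '0 0 -0.05 0 0 0; 0 0 -0.2 0 0 0; 0 0 -0.45 0 0 0; 0 0 -0.7 0 0 0; 0 0 -0.85 0 0 0; 0 0 -0.9 0 0 0; 0 0 -0.9 0 0 0'
python3 - <<'E'
from h import *
np.set_printoptions(precision=1,suppress=True)
s=r.state()['position'];im,d,c=snap('wrist','w10'); W=world(d,c); im2,d2,c2=snap('side','s10')
mm=(d>0)&(W[...,2]>85)&(W[...,2]<120)&(abs(W[...,0]-457)<31)&(abs(W[...,1]+60)<40); P=W[mm]; print(s,len(P),P.min(0),P.max(0),P.mean(0))
W2=world(d2,c2);W2[...,2]+=1.6
mm=(d2>0)&(W2[...,2]>75)&(W2[...,2]<115)&(abs(W2[...,0]-457)<60)&(abs(W2[...,1]+77)<40);P=W2[mm]; print(len(P),P.min(0),P.max(0),cv2.minEnclosingCircle(P[:,:2].astype(np.float32)))
E
```

```text
time: 20.3
position: [458.8, -77.0, 68.5]
orientation: [[1.0, 0.001, -0.004], [0.001, -1.0, -0.0], [-0.004, 0.0, -1.0]]
ft_force: [0.0, 1.0, -2.0]
width: 65.8
[458.8 -77.   68.5] 3461 [ 426.1 -100.    91.4] [488.  -44.2 119.9] [455.4 -69.8 101.8]
551 [ 416.9 -111.1   88.2] [500.4 -44.2 114.7] ((458.6841735839844, -85.9217300415039), 41.78038787841797)
```

View pics/w10.png

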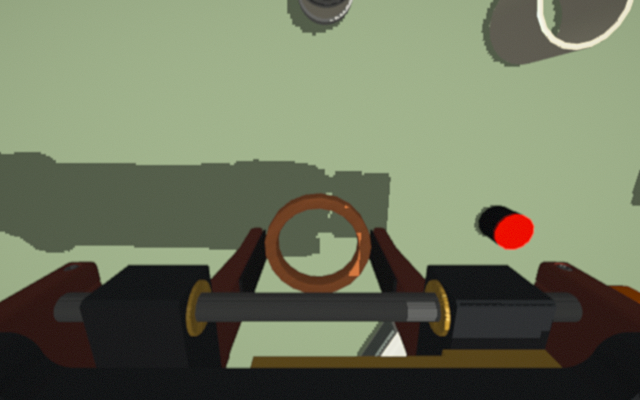

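View pics/s10.png

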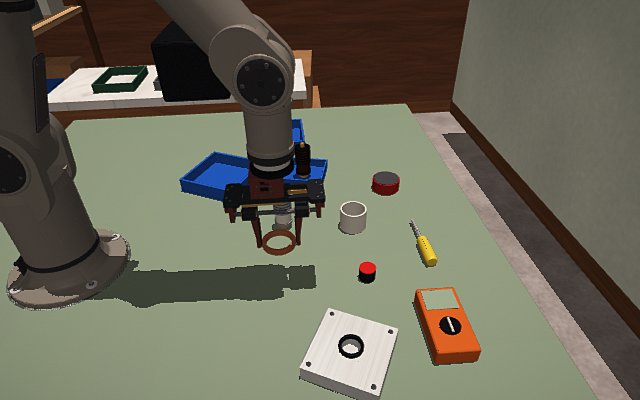

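The ring is held level between the fingers, at (318,243) in the wrist view. I'll compute its centre relative to the TCP.

```bash
python3 - <<'E'
from h import *
np.set_printoptions(precision=1,suppress=True)
im,d,c=load('w10'); W=world(d,c)
hsv=cv2.cvtColor(im,cv2.COLOR_RGB2HSV); H,S,V=[hsv[...,i].astype(int) for i in range(3)]
m=(H>4)&(H<16)&(S>110)&(V>80)&(abs(W[...,2]-100)<9); m[:,:255]=0; m[:,380:]=0
P=W[m]; zt=np.percentile(P[:,2],90); print(zt)
T=P[P[:,2]>np.percentile(P[:,2],40)]
print(cv2.minEnclosingCircle(T[:,:2].astype(np.float32)),T.min(0),T.max(0))
A=np.c_[T[:,:2],np.ones(len(T))]; print(np.linalg.lstsq(A,T[:,2],rcond=None)[0])
E
```

```text
103.24396090146428
((459.90789794921875, -76.569091796875), 32.43972396850586) [ 427.7 -107.6  102.1] [492.2 -44.4 104.7]
[  0.    0.  102.6]
```

```bash

python3 -m inch '0.05 0.1 0 0 0 0; 0.15 0.3 0 0 0 0; 0.3 0.55 0 0 0 0; 0.42 0.8 0 0 0 0; 0.55 1 0 0 0 0'|head -2
python3 -m inch '0.1 0.2 0 0 0 0; 0.2 0.4 0 0 0 0; 0.33 0.6 0 0 0 0; 0.43 0.8 0 0 0 0; 0.51 0.92 0 0 0 0; 0.54 0.96 0 0 0 0;0.54 0.96 0 0 0 0;0.54 0.96 0 0 0 0'
```

```text
time: 20.9
position: [512.8, -179.4, 66.0]
time: 21.7
position: [566.2, -274.7, 64.9]
orientation: [[1.0, 0.0, -0.01], [0.0, -1.0, 0.0], [-0.01, -0.0, -1.0]]
ft_force: [-0.5, -0.5, -0.9]
width: 65.7
```

```bash

python3 -m inch '0.03 0.02 0 0 0.005 0; 0.05 0.05 0 0 0.005 0; 0.05 0.05 0 0 0.005 0; 0.05 0.05 0 0 0.005 0; 0.05 0.05 0 0 0.005 0'
python3 - <<'E'
from h import *
np.set_printoptions(precision=1,suppress=True)
s=r.state()['position'];im,d,c=snap('wrist','w11');W=world(d,c)
hsv=cv2.cvtColor(im,cv2.COLOR_RGB2HSV); H,S,V=[hsv[...,i].astype(int) for i in range(3)]
m=(H>4)&(H<16)&(S>110)&(V>80)&(abs(W[...,2]-97)<9); m[:,:255]=0; m[:,380:]=0
P=W[m]; T=P[P[:,2]>np.percentile(P[:,2],40)]
print(s,cv2.minEnclosingCircle(T[:,:2].astype(np.float32)),T.mean(0))
mm=(d>0)&(W[...,2]>35)&(W[...,2]<42)&(abs(W[...,0]-572)<35)&(abs(W[...,1]+279)<35)
P=W[mm]; print(len(P),cv2.minEnclosingCircle(P[:,:2].astype(np.float32)))
E
```

```text
time: 22.2
position: [571.2, -279.5, 65.0]
orientation: [[1.0, 0.0, 0.0], [0.0, -1.0, 0.0], [0.0, -0.0, -1.0]]
ft_force: [0.3, 1.0, -1.2]
width: 65.6
[ 571.2 -279.5   65. ] ((572.0961303710938, -279.09820556640625), 32.34251403808594) [ 573.6 -276.7   99.2]
485 ((573.3402709960938, -279.797607421875), 21.357568740844727)
```

View pics/w11.png

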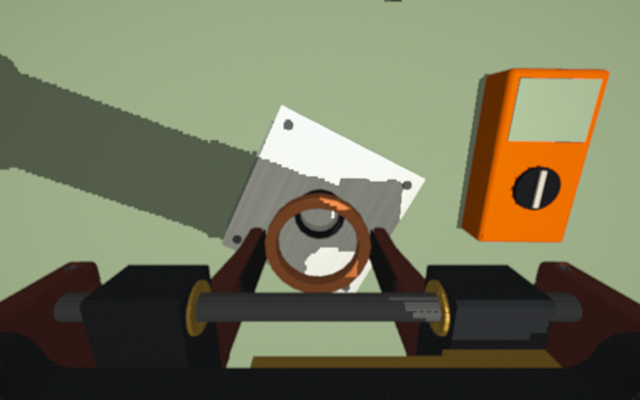

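The ring's centre (572.1,-279.1) matches the collar at about (572.6,-279.6). Lowering with a 0.5 mm correction.

```bash

python3 -m inch '0.005 0.005 0.1 0 0 0; 0.005 0.005 0.25 0 0 0; 0.005 0.005 0.38 0 0 0; 0.005 0.005 0.46 0 0 0; 0.005 0.005 0.5 0 0 0; 0.005 0.005 0.53 0 0 0; 0.005 0.005 0.55 0 0 0;0.005 0.005 0.55 0 0 0;0.005 0.005 0.55 0 0 0'
```

```text
time: 23.15
position: [572.0, -280.2, 10.3]
orientation: [[1.0, 0.0, 0.001], [0.0, -1.0, -0.0], [0.001, 0.0, -1.0]]
ft_force: [0.2, -0.1, -1.3]
width: 66.1
```

```bash

python3 -m inch '0 0 0.01 0 0 0; 0 0 0.02 0 0 0; 0 0 0.025 0 0 0; 0 0 0.025 0 0 0'
python3 -m inch '0 0 0.005 0 0 0; 0 0 0.01 0 0 0; 0 0 0.01 0 0 0'
```

```text
time: 23.55
position: [572.2, -280.2, 8.2]
orientation: [[1.0, 0.0, 0.001], [0.0, -1.0, -0.0], [0.001, 0.0, -1.0]]
ft_force: [-1.4, 0.4, 3.6]
width: 65.9
time: 23.85
position: [572.2, -280.3, 8.1]
orientation: [[1.0, 0.0, 0.001], [0.0, -1.0, -0.0], [0.001, 0.0, -1.0]]
ft_force: [-2.4, 1.7, 9.0]
width: 66.0
```

```bash

python3 -m inch '0 0 -0.005 0 0 0; 0 0 -0.005 0 0 0; 0 0 -0.005 0 0 0; 0 0 -0.005 0 0 0; 0 0 -0.005 0 0 0; 0 0 -0.005 0 0 0' 87.8
python3 -m inch '0 0 -0.1 0 0 0; 0 0 -0.3 0 0 0; 0 0 -0.6 0 0 0; 0 0 -0.9 0 0 0; 0 0 -1 0 0 0;0 0 -1 0 0 0'
python3 - <<'E'
from h import *
np.set_printoptions(precision=1,suppress=True)
for n,f,zo in (('wrist','w12',0),('side','s12',-1.6),('scene','c12',.3)):
    im,d,c=snap(n,f);W=world(d,c); W[...,2]-=zo
    hsv=cv2.cvtColor(im,cv2.COLOR_RGB2HSV); H,S,V=[hsv[...,i].astype(int) for i in range(3)]
    m=(d>0)&(H>4)&(H<16)&(S>110)&(V>50)&(abs(W[...,2]-42)<5)&(abs(W[...,0]-572)<50)&(abs(W[...,1]+280)<50);P=W[m]
    if len(P)>9: print(n,len(P),cv2.minEnclosingCircle(P[:,:2].astype(np.float32)),np.median(P[:,2]))
print(r.state()['position'])
E
```

```text
time: 24.45
position: [572.2, -280.2, 8.5]
orientation: [[1.0, 0.0, 0.001], [0.0, -1.0, -0.0], [0.001, 0.0, -1.0]]
ft_force: [-0.5, 0.3, -0.1]
width: 87.8
time: 25.05
position: [573.2, -280.8, 110.5]
orientation: [[1.0, 0.0, 0.005], [0.0, -1.0, -0.001], [0.005, 0.001, -1.0]]
ft_force: [0.4, -0.1, -0.3]
width: 87.6
wrist 1276 ((573.3612060546875, -279.6582946777344), 32.25912094116211) 42.06867804509204
side 500 ((572.521484375, -280.8048400878906), 33.388309478759766) 41.455963715238035
scene 134 ((575.4878540039062, -278.7765808105469), 31.695842742919922) 41.75250898735489
[ 571.1 -279.8  107.1]
```

View pics/w12.png

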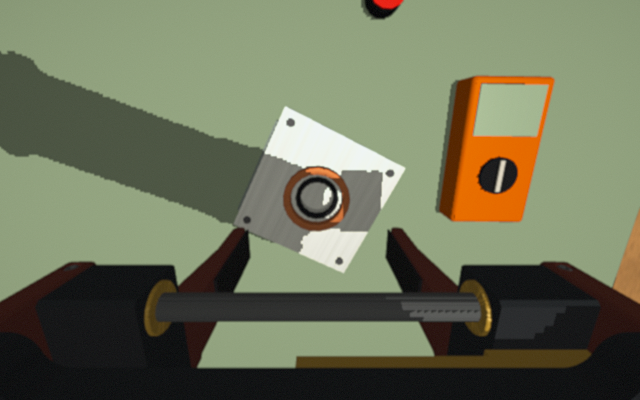

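View pics/s12.png

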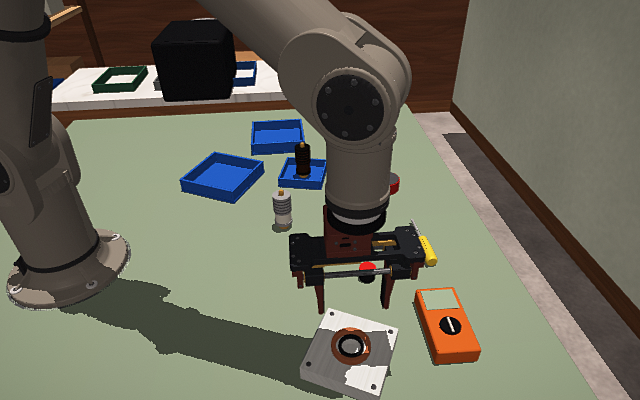

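The ring is seated: its top is at 42, and it is concentric with the collar at (318,197) in the wrist view. On to the new tube.

```bash

python3 -m inch '-0.05 -0.1 -0.1 0 0 0; -0.1 -0.35 -0.2 0 0 0; -0.2 -0.7 -0.3 0 0 0; -0.3 -1 -0.3 0 0 0'|head -2
python3 -m inch '-0.1 -0.3 0 0 0 0; -0.2 -0.6 0 0 0 0; -0.3 -1 0 0 0 0'|head -2
python3 -m inch '-0.1 -0.3 0 0 0 0; -0.2 -0.6 0 0 0 0; -0.3 -1 0 0 0 0'|head -2
python3 -m inch '-0.05 -0.2 0 0 0 0; -0.1 -0.4 0 0 0 0; -0.12 -0.45 0 0 0 0; -0.12 -0.45 0 0 0 0'
python3 - <<'E'
from h import *
np.set_printoptions(precision=1,suppress=True)
im,d,c=load('w12'); W=world(d,c)
m=(d>0)&(abs(W[...,2]-38)<2.2)&(abs(W[...,0]-572)<30)&(abs(W[...,1]+280)<30)&(im.max(-1)<80)
print(cv2.minEnclosingCircle(W[m][:,:2].astype(np.float32)),m.sum(),W[m].mean(0))
im,d,c=snap('wrist','w13'); W=world(d,c); print(r.state()['position'])
for lo,hi in ((88,97),(99,110)):
    m=(d>0)&(W[...,2]>lo)&(W[...,2]<hi)&(abs(W[...,0]-464)<35)&(abs(W[...,1]-88)<45); m[228:]=0
    P=W[m]; print(len(P),P.mean(0),cv2.minEnclosingCircle(P[:,:2].astype(np.float32)))
E
```

```text
time: 25.6
position: [540.8, -177.7, 137.9]
time: 25.9
position: [509.2, -77.1, 137.7]
time: 26.2
position: [477.5, 23.5, 137.5]
time: 26.6
position: [464.9, 69.0, 137.3]
orientation: [[1.0, -0.0, -0.004], [-0.0, -1.0, -0.0], [-0.004, 0.0, -1.0]]
ft_force: [0.8, -0.7, 0.3]
width: 87.9
((572.5734252929688, -282.6084289550781), 24.262788772583008) 543 [ 572.1 -279.5   38. ]
[465.3  68.  137.4]
1657 [465.1  91.2  93.2] ((465.13818359375, 90.20536804199219), 21.237876892089844)
162 [465.1  91.  104.1] ((464.9792785644531, 90.36882781982422), 5.9231977462768555)
```

View pics/w13.png

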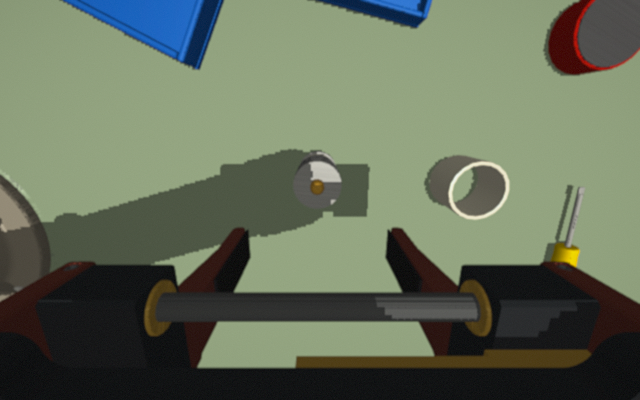

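The wrist view shows the new tube at (318,185), upright, with its pin at (465.0, 90.2). Descending to grip above the band.

```bash

python3 -m inch '0 -0.1 0 0 0 0; 0 -0.2 0.05 0 0 0; 0 -0.22 0.25 0 0 0; 0 -0.22 0.5 0 0 0; 0 -0.22 0.75 0 0 0; 0 -0.22 0.95 0 0 0; 0 -0.22 1 0 0 0;0 -0.22 1 0 0 0;0 -0.22 1 0 0 0'
python3 -m inch '0 0 0.01 0 0 0; 0 0 0.02 0 0 0; 0 0 0.02 0 0 0'
```

```text
time: 27.55
position: [465.6, 90.2, 38.0]
orientation: [[1.0, -0.002, -0.002], [-0.002, -1.0, -0.0], [-0.002, 0.0, -1.0]]
ft_force: [-0.2, 0.4, 0.2]
width: 87.6
time: 27.85
position: [465.9, 90.3, 36.4]
orientation: [[1.0, -0.002, -0.001], [-0.002, -1.0, 0.0], [-0.001, -0.0, -1.0]]
ft_force: [-0.5, 0.3, 0.2]
width: 87.7
```

```bash

python3 -m inch '-0.01 0 0 0 0 0; -0.015 0 0.01 0 0 0; -0.015 0 0.01 0 0 0; -0.015 0 0.01 0 0 0' 56
python3 - <<'E'
from h import *
np.set_printoptions(precision=1,suppress=True)
im,d,c=snap('side','s14');W=world(d,c);print(r.state()['position'])
cv2.imwrite('pics/c14.png',cv2.resize(cv2.imread('pics/s14.png')[150:240,220:350],None,fx=5,fy=5,interpolation=cv2.INTER_NEAREST))
E
```

```text
time: 28.25
position: [464.4, 90.3, 35.4]
orientation: [[1.0, -0.002, -0.001], [-0.002, -1.0, 0.0], [-0.001, -0.0, -1.0]]
ft_force: [0.2, 1.2, -0.1]
width: 59.3
[464.4  90.3  35.4]
```

View pics/c14.png

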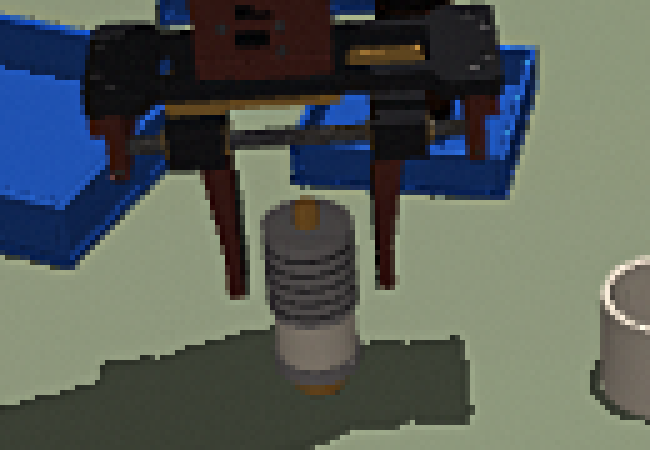

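The tube sits centred between the fingers, with the tips beside the ribbed body. Closing and lifting.

```bash

python3 -m inch '0 0 0 0 0 0; 0 0 0 0 0 0; 0 0 0 0 0 0; 0 0 0 0 0 0; 0 0 0 0 0 0; 0 0 0 0 0 0; 0 0 0 0 0 0' 20 30
python3 -m inch '0 0 -0.03 0 0 0; 0 0 -0.1 0 0 0; 0 0 -0.25 0 0 0; 0 0 -0.45 0 0 0; 0 0 -0.65 0 0 0; 0 0 -0.85 0 0 0;0 0 -0.95 0 0 0; 0 0 -1 0 0 0;0 0 -1 0 0 0'
python3 - <<'E'
from h import *
np.set_printoptions(precision=1,suppress=True)
s=r.state()['position'];im,d,c=snap('wrist','w15');snap('side','s15');W=world(d,c); print(s)
cv2.imwrite('pics/c15.png',cv2.resize(cv2.imread('pics/s15.png')[100:240,220:350],None,fx=4,fy=4,interpolation=cv2.INTER_NEAREST))
hsv=cv2.cvtColor(im,cv2.COLOR_RGB2HSV); H,S,V=[hsv[...,i].astype(int) for i in range(3)]
m=(d>0)&(abs(W[...,0]-464)<26)&(abs(W[...,1]-88)<40)&(W[...,2]>185)&(W[...,2]<215); 
P=W[m]; print(len(P),P.min(0),P.max(0))
for lo,hi in ((186,197),(199,212)):
    q=P[(P[:,2]>lo)&(P[:,2]<hi)]; print(len(q),q.mean(0),cv2.minEnclosingCircle(q[:,:2].astype(np.float32)))
E
```

```text
time: 29.0
position: [464.4, 90.3, 35.4]
orientation: [[1.0, -0.002, -0.001], [-0.002, -1.0, 0.0], [-0.001, -0.0, -1.0]]
ft_force: [0.0, 0.3, -0.4]
width: 41.2
time: 29.9
position: [464.6, 90.3, 135.6]
orientation: [[1.0, -0.002, -0.001], [-0.002, -1.0, 0.0], [-0.001, -0.0, -1.0]]
ft_force: [-0.1, 0.3, -2.7]
width: 41.5
[464.6  90.3 135.6]
5567 [438.   74.9 185. ] [490.  111.8 215. ]
4211 [465.3  95.  193. ] ((464.0105895996094, 94.66252136230469), 26.884319305419922)
1055 [463.2  94.7 204.9] ((464.0008850097656, 95.39183807373047), 26.663225173950195)
```

View pics/w15.png

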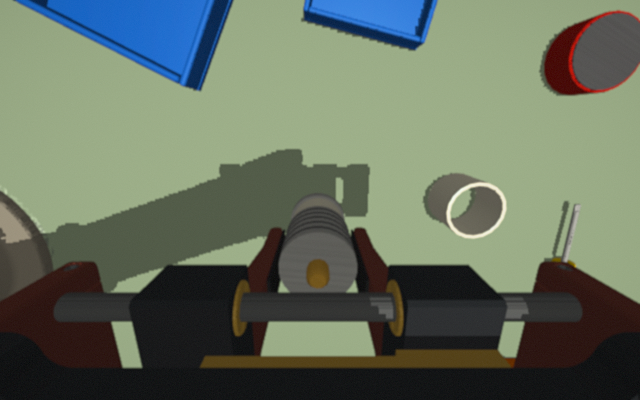

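View pics/c15.png

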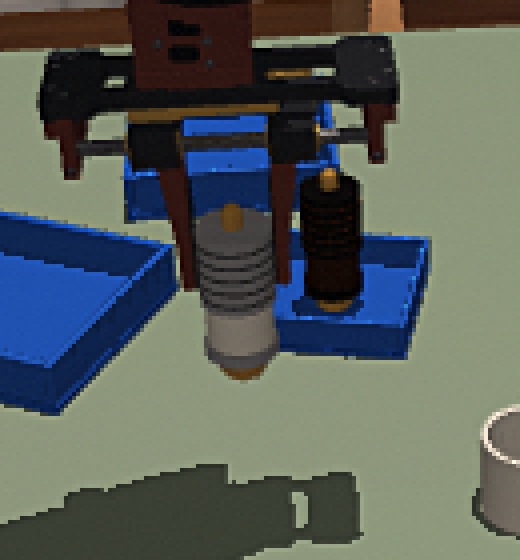

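```bash
cat >> h.py <<'E'
def pin(fn,zl,zh):
    im,d,c=load(fn); W=world(d,c); hsv=cv2.cvtColor(im,cv2.COLOR_RGB2HSV); H,S,V=[hsv[...,i].astype(int) for i in range(3)]
    m=(d>0)&(H>10)&(H<28)&(S>100)&(V>70)&(W[...,2]>zl)&(W[...,2]<zh); m[:,:295]=0;m[:,345:]=0;m[292:]=0
    P=W[m]; z=np.percentile(P[:,2],95); T=P[P[:,2]>z-2]
    return len(P),z,cv2.minEnclosingCircle(T[:,:2].astype(np.float32)),T.min(0),T.max(0)
E
python3 - <<'E'
from h import *
np.set_printoptions(precision=1,suppress=True)
print(pin('w15',190,215))
E
```

```text
(546, np.float64(206.01299650567253), ((465.6783752441406, 91.04180908203125), 5.238147735595703), array([460.5,  85.8, 204. ]), array([470.4,  95.8, 206.6]))
```

```bash

python3 -m inch '0.02 0.05 0 0 0 0; 0.05 0.2 0 0 0 0; 0.1 0.4 0 0 0 0; 0.16 0.6 0 0 0 0; 0.22 0.8 0 0 0 0; 0.28 1 0 0 0 0'|head -2
python3 -m inch '0.05 0.2 0 0 0 0; 0.1 0.4 0 0 0 0; 0.16 0.6 0 0 0 0; 0.22 0.8 0 0 0 0; 0.28 1 0 0 0 0'|head -2
python3 -m inch '0.05 0.2 0 0 0 0; 0.1 0.4 0 0 0 0; 0.16 0.6 0 0 0 0; 0.22 0.8 0 0 0 0; 0.28 0.95 0 0 0 0; 0.28 0.98 0 0 0 0; 0.28 0.98 0 0 0 0'
```

```text
time: 30.6
position: [491.5, -11.3, 133.8]
time: 31.1
position: [518.8, -112.6, 132.8]
time: 31.8
position: [546.1, -210.7, 132.1]
orientation: [[1.0, -0.003, -0.007], [-0.003, -1.0, -0.0], [-0.007, 0.0, -1.0]]
ft_force: [-0.1, 0.3, -2.8]
width: 41.5
```

```bash

python3 -m inch '0.03 0.1 0 0 0.001 0; 0.1 0.25 0 0 0.002 0; 0.17 0.45 0 0 0.003 0; 0.23 0.6 0 0 0.0035 0; 0.255 0.68 0 0 0.0035 0; 0.255 0.7 0 0 0.0035 0;0.255 0.7 0 0 0.0035 0;0.255 0.7 0 0 0.0035 0'
python3 - <<'E'
from h import *
np.set_printoptions(precision=1,suppress=True)
print(r.state()['position']);snap('wrist','w16');snap('side','s16');snap('scene','c16'); print(pin('w16',190,215))
cv2.imwrite('pics/d16.png',np.hstack([cv2.resize(cv2.imread('pics/s16.png')[240:390,290:410],None,fx=3,fy=3),cv2.resize(cv2.imread('pics/c16.png')[220:370,160:280],None,fx=3,fy=3)]))
E
```

```text
time: 32.6
position: [571.3, -279.8, 131.8]
orientation: [[1.0, -0.002, -0.0], [-0.002, -1.0, 0.0], [-0.0, -0.0, -1.0]]
ft_force: [0.1, 0.7, -2.2]
width: 41.5
[ 571.3 -279.8  131.8]
(542, np.float64(202.26707134858185), ((572.3739013671875, -279.0636291503906), 5.234872817993164), array([ 567.2, -283.9,  200.3]), array([ 577.1, -274. ,  203.5]))
```

View pics/d16.png

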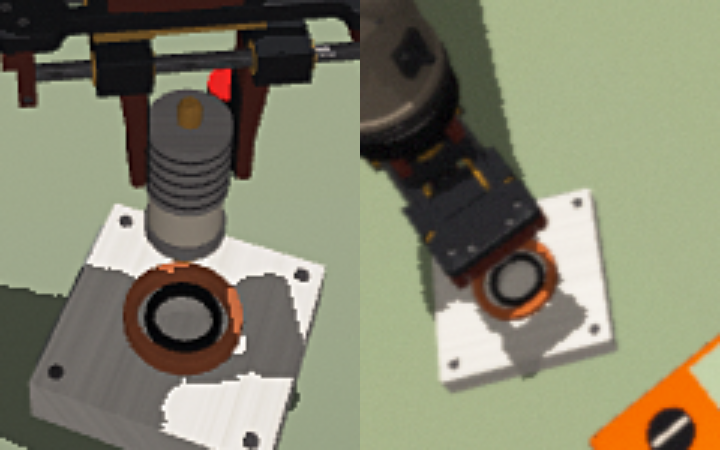

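View pics/w16.png

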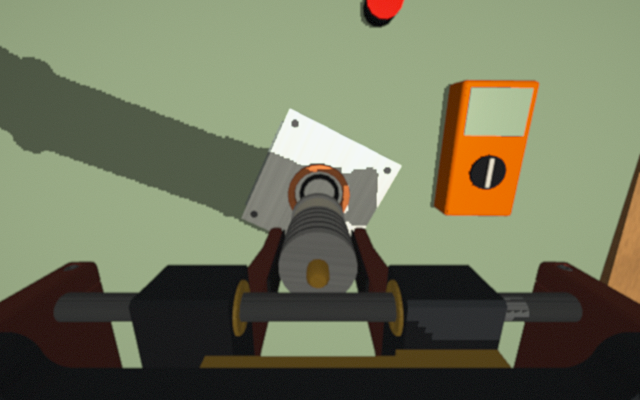

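```bash
python3 - <<'E'
from h import *
np.set_printoptions(precision=1,suppress=True)
im,d,c=load('s16'); W=world(d,c); W[...,2]+=1.6
m=(d>0)&(abs(W[...,2]-38)<4)&(abs(W[...,0]-572)<30)&(abs(W[...,1]+280)<30)&(im.max(-1)<60)
b=max(blobs(m),key=lambda t:t[1][4])[0]
k=max(cv2.findContours(b.astype(np.uint8),cv2.RETR_EXTERNAL,cv2.CHAIN_APPROX_NONE)[0],key=len)[:,0]
P=onplane(k,38-1.6,c); print('collar side',cv2.minEnclosingCircle(P[:,:2].astype(np.float32)),cv2.fitEllipse(P[:,:2].astype(np.float32)))
hsv=cv2.cvtColor(im,cv2.COLOR_RGB2HSV); H,S,V=[hsv[...,i].astype(int) for i in range(3)]
m=(d>0)&(abs(W[...,0]-572)<24)&(abs(W[...,1]+280)<30)&(W[...,2]>183)&(W[...,2]<192)&(S<70); 
P=W[m];
for lo,hi in ((184,192),):
    print('tube top side',len(P),cv2.minEnclosingCircle(P[:,:2].astype(np.float32)),P.min(0),P.max(0))
m=(d>0)&(H>10)&(H<28)&(S>100)&(V>60)&(abs(W[...,0]-572)<14)&(abs(W[...,1]+280)<14)&(W[...,2]>193)&(W[...,2]<210); P=W[m];print('pin',len(P),P.min(0),P.max(0))
E
```

```text
collar side ((572.2493896484375, -281.1598205566406), 22.27863883972168) ((572.444580078125, -280.99346923828125), (41.20191192626953, 42.86630630493164), 167.81106567382812)
tube top side 496 ((571.4861450195312, -281.5082702636719), 22.976581573486328) [ 550.1 -301.8  183. ] [ 593.1 -258.7  191.6]
pin 65 [ 565.6 -286.2  193. ] [ 577.2 -275.8  202.3]
```

Side and wrist views agree that the tube needs about +0.5 mm in x and -0.5 mm in y. I'll lower it to just above the rim, then go slowly.

```bash

python3 -m inch '0.005 0.005 0.1 0 0 0; 0.005 0.005 0.2 0 0 0; 0.005 0.005 0.32 0 0 0; 0.005 0.005 0.42 0 0 0; 0.005 0.005 0.5 0 0 0; 0.005 0.005 0.53 0 0 0; 0.005 0.005 0.54 0 0 0; 0.005 0.005 0.54 0 0 0'
python3 -m inch '0 0 0.02 0 0 0; 0 0 0.04 0 0 0; 0 0 0.06 0 0 0; 0 0 0.08 0 0 0; 0 0 0.1 0 0 0; 0 0 0.1 0 0 0'
```

```text
time: 33.55
position: [572.1, -280.6, 78.2]
orientation: [[1.0, -0.002, 0.0], [-0.002, -1.0, -0.0], [0.0, 0.0, -1.0]]
ft_force: [0.5, -0.9, -2.2]
width: 41.8
time: 34.15
position: [571.9, -280.5, 67.8]
orientation: [[1.0, -0.002, -0.0], [-0.002, -1.0, 0.0], [-0.0, -0.0, -1.0]]
ft_force: [-0.4, -0.3, -3.6]
width: 41.5
```

```bash

python3 -m inch '0 0 0.02 0 0 0; 0 0 0.04 0 0 0; 0 0 0.06 0 0 0; 0 0 0.075 0 0 0; 0 0 0.075 0 0 0; 0 0 0.075 0 0 0'
python3 -m inch '0 0 0.005 0 0 0; 0 0 0.01 0 0 0; 0 0 0.01 0 0 0'
```

```text
time: 34.75
position: [571.9, -280.5, 60.2]
orientation: [[1.0, -0.002, -0.0], [-0.002, -1.0, 0.0], [-0.0, -0.0, -1.0]]
ft_force: [0.6, -0.7, -2.8]
width: 41.3
time: 35.05
position: [572.0, -280.5, 59.5]
orientation: [[1.0, -0.002, -0.0], [-0.002, -1.0, 0.0], [-0.0, -0.0, -1.0]]
ft_force: [-0.5, -0.1, -1.8]
width: 41.3
```

```bash

python3 -m inch '0 0 0.006 0 0 0; 0 0 0.012 0 0 0; 0 0 0.012 0 0 0'
python3 -m inch '0 0 0 0 0 0;0 0 0 0 0 0;0 0 0 0 0 0;0 0 0 0 0 0;0 0 0 0 0 0;0 0 0 0 0 0' 60
python3 -m inch '0 0 -0.1 0 0 0; 0 0 -0.3 0 0 0; 0 0 -0.6 0 0 0; 0 0 -0.9 0 0 0; 0 0 -1 0 0 0;0 0 -1 0 0 0' 87.8
python3 - <<'E'
from h import *
np.set_printoptions(precision=1,suppress=True)
print(r.state()['position'])
for n,f,zo in (('wrist','w17',0),('side','s17',-1.6),('scene','c17',.3)):
    im,d,c=snap(n,f);W=world(d,c); W[...,2]-=zo
    for lo,hi in ((113,121),(122,135)):
        m=(d>0)&(W[...,2]>lo)&(W[...,2]<hi)&(abs(W[...,0]-572)<28)&(abs(W[...,1]+280)<28);P=W[m]
        if len(P)>5: print(n,len(P),cv2.minEnclosingCircle(P[:,:2].astype(np.float32)),np.median(P[:,2]))
E
```

```text
time: 35.35
position: [572.0, -280.6, 59.4]
orientation: [[1.0, -0.002, 0.0], [-0.002, -1.0, 0.0], [0.0, -0.0, -1.0]]
ft_force: [-4.2, 1.8, 8.0]
width: 41.5
time: 35.95
position: [572.0, -280.6, 59.3]
orientation: [[1.0, -0.002, -0.0], [-0.002, -1.0, 0.0], [-0.0, -0.0, -1.0]]
ft_force: [-0.6, 0.7, -0.9]
width: 60.1
time: 36.55
position: [573.2, -281.2, 161.4]
orientation: [[1.0, -0.002, 0.004], [-0.002, -1.0, -0.001], [0.004, 0.001, -1.0]]
ft_force: [0.0, -0.1, -0.2]
width: 88.1
[ 573.2 -281.2  161.4]
wrist 1543 ((572.8409423828125, -280.705810546875), 21.270761489868164) 117.23764597255578
wrist 160 ((572.6954345703125, -280.23052978515625), 5.9275970458984375) 128.32161823895143
side 452 ((572.2023315429688, -280.771240234375), 21.7514705657959) 116.87093037344843
side 51 ((571.5228881835938, -281.0478210449219), 5.8106369972229) 127.50785482046692
scene 47 ((578.8446044921875, -279.55224609375), 19.14577865600586) 116.59807027035102
```

View pics/s17.png

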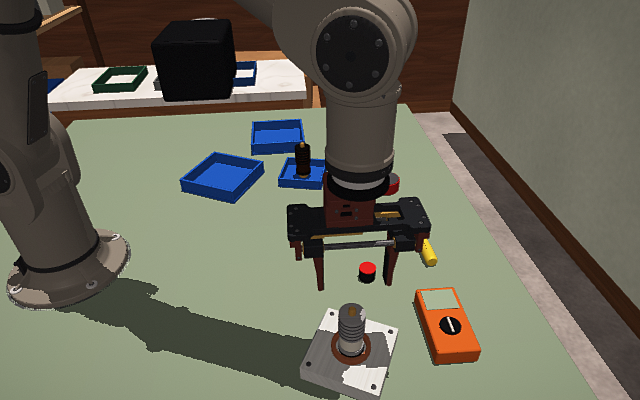

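The new tube is seated: its body top is at 117.2 (117 wanted) and its pin is about 1 mm off axis. Next is the chimney at (629.3, 74.4).

```bash

python3 -m inch '0.03 -0.1 0 0 0 0; 0.06 -0.35 0.1 0 0 0; 0.1 -0.7 0.2 0 0 0; 0.16 -1 0.2 0 0 0'|head -2
python3 -m inch '0.06 -0.35 0.1 0 0 0; 0.1 -0.7 0.1 0 0 0; 0.16 -1 0.1 0 0 0'|head -2
python3 -m inch '0.06 -0.35 0.1 0 0 0; 0.1 -0.7 0.1 0 0 0; 0.16 -1 0.1 0 0 0'|head -2
python3 -m inch '0.03 -0.2 0 0 0 0; 0.06 -0.35 0 0 0 0; 0.06 -0.35 0 0 0 0; 0.06 -0.35 0 0 0 0'
python3 - <<'E'
from h import *
np.set_printoptions(precision=1,suppress=True)
im,d,c=snap('wrist','w18'); W=world(d,c); print(r.state()['position'])
m=(d>0)&(W[...,2]>49)&(W[...,2]<55)&(abs(W[...,0]-629)<50)&(abs(W[...,1]-74)<50); m[228:]=0
P=W[m]; print(len(P),P.mean(0),cv2.minEnclosingCircle(P[:,:2].astype(np.float32)))
E
```

```text
time: 37.1
position: [585.6, -177.3, 135.2]
time: 37.4
position: [600.6, -73.9, 123.6]
time: 37.7
position: [615.0, 29.5, 112.1]
time: 38.1
position: [620.6, 63.5, 111.7]
orientation: [[1.0, 0.002, -0.014], [0.002, -1.0, 0.003], [-0.014, -0.003, -1.0]]
ft_force: [-0.3, -0.4, -0.6]
width: 87.8
[620.7  62.6 111.9]
867 [630.1  75.2  51.9] ((630.43505859375, 74.66957092285156), 30.94847869873047)
```

View pics/w18.png

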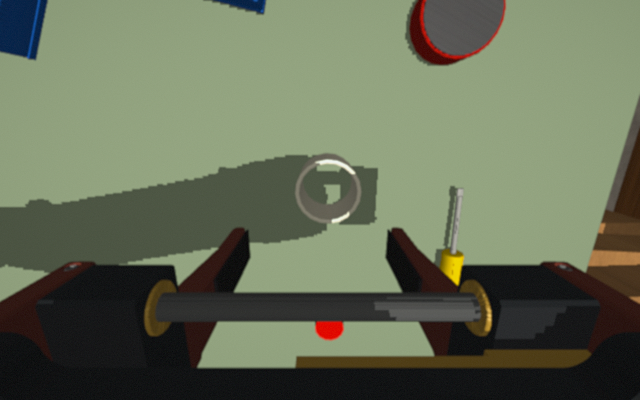

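```bash

python3 -m inch '0.04 -0.06 0 0 0.004 0; 0.09 -0.12 0 0 0.007 0; 0.09 -0.12 0 0 0.007 0;0.09 -0.12 0.1 0 0.007 0;0.09 -0.12 0.3 0 0.007 0;0.09 -0.12 0.4 0 0.007 0;0.09 -0.12 0.4 0 0.007 0;0.09 -0.12 0.4 0 0.007 0'
python3 - <<'E'
from h import *
np.set_printoptions(precision=1,suppress=True)
im,d,c=snap('wrist','w19'); W=world(d,c); print(r.state()['position'])
m=(d>0)&(W[...,2]>49)&(W[...,2]<55)&(abs(W[...,0]-629)<50)&(abs(W[...,1]-74)<50); m[228:]=0
P=W[m]; print(len(P),P.mean(0),cv2.minEnclosingCircle(P[:,:2].astype(np.float32)))
E
```

```text
time: 38.95
position: [629.1, 74.6, 71.7]
orientation: [[1.0, 0.0, -0.0], [0.0, -1.0, 0.003], [-0.0, -0.003, -1.0]]
ft_force: [-0.0, 0.5, -0.5]
width: 87.6
[629.6  74.7  72.2]
706 [630.1  90.3  51.9] ((630.32763671875, 75.48831939697266), 30.783451080322266)
```

View pics/w19.png

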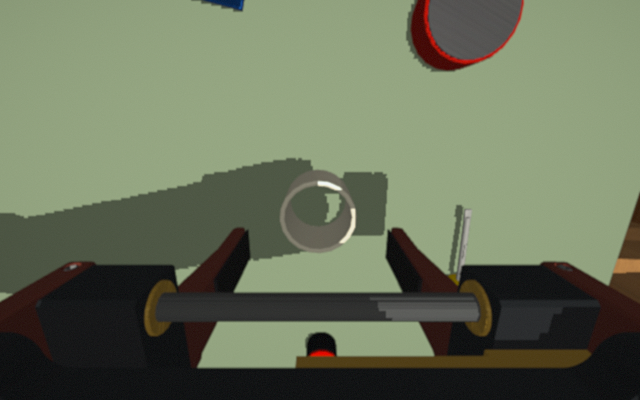

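The chimney at (318,212) is centred between the fingers. I'll descend and grip.

```bash

python3 -m inch '0 0 0.1 0 0 0; 0 0 0.3 0 0 0; 0 0 0.5 0 0 0; 0 0 0.65 0 0 0; 0 0 0.73 0 0 0; 0 0 0.76 0 0 0; 0 0 0.76 0 0 0;0 0 0.76 0 0 0'
python3 -m inch '0 0 0 0 0 0; 0 0 0 0 0 0; 0 0 0 0 0 0; 0 0 0 0 0 0; 0 0 0 0 0 0; 0 0 0 0 0 0; 0 0 0 0 0 0' 45 25
python3 - <<'E'
from h import *
snap('side','s20')
cv2.imwrite('pics/d20.png',cv2.resize(cv2.imread('pics/s20.png')[140:260,290:430],None,fx=4,fy=4))
E
```

```text
time: 39.8
position: [630.3, 75.0, -3.1]
orientation: [[1.0, 0.0, 0.002], [0.0, -1.0, 0.003], [0.002, -0.003, -1.0]]
ft_force: [-0.2, -0.3, 0.3]
width: 87.8
time: 40.5
position: [630.2, 75.0, -2.8]
orientation: [[1.0, 0.0, 0.002], [0.0, -1.0, 0.003], [0.002, -0.003, -1.0]]
ft_force: [-2.7, -0.6, 4.9]
width: 60.9
```

View pics/d20.png

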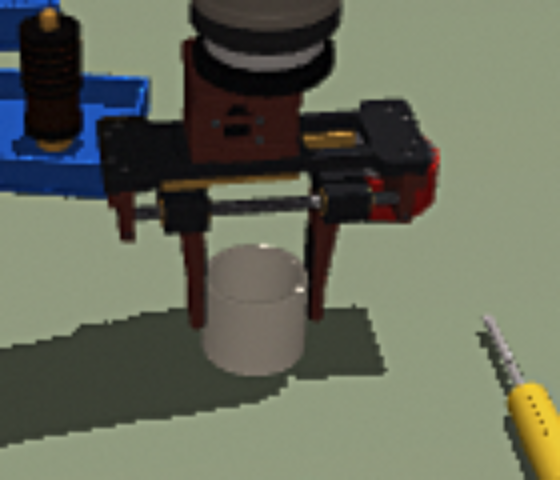

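The chimney is gripped near its middle (60.9 mm). Before going over the tube, I'll measure how far the guide rod sits above the chimney top, since the pin will stick up 35 mm.

```bash
python3 - <<'E'
from h import *
np.set_printoptions(precision=1,suppress=True)
im,d,c=load('s20'); W=world(d,c); W[...,2]+=1.6
for v in range(186,214): print(v,[tuple(np.round(W[v,u]).astype(int).tolist()) for u in (345,355,362)])
E
```

```text
186 [(635, 251, -2), (661, 242, 2), (680, 240, 2)]
187 [(634, 243, 0), (661, 240, 0), (680, 236, 1)]
188 [(633, 240, -2), (660, 234, 1), (679, 232, 1)]
189 [(632, 230, 2), (660, 233, -2), (643, 52, 121)]
190 [(606, 51, 121), (628, 50, 120), (496, -696, 631)]
191 [(605, 48, 121), (627, 46, 120), (643, 48, 118)]
192 [(605, 47, 119), (627, 46, 117), (643, 49, 115)]
193 [(605, 46, 116), (656, 211, 1), (675, 209, 0)]
194 [(629, 210, -1), (656, 207, 0), (674, 206, -1)]
195 [(628, 202, 2), (655, 200, 1), (673, 200, 0)]
196 [(628, 197, 2), (654, 197, 0), (673, 195, 0)]
197 [(627, 191, 3), (654, 196, -2), (672, 192, -1)]
198 [(627, 190, 1), (652, 185, 2), (671, 184, 2)]
199 [(626, 185, 1), (652, 183, 1), (670, 181, 1)]
200 [(626, 183, 0), (651, 178, 1), (669, 175, 2)]
201 [(625, 175, 2), (638, 103, 52), (669, 174, -1)]
202 [(624, 173, 0), (638, 101, 51), (668, 169, 0)]
203 [(613, 97, 53), (638, 103, 46), (653, 93, 52)]
204 [(613, 96, 51), (638, 101, 45), (653, 89, 53)]
205 [(613, 95, 48), (639, 103, 40), (653, 89, 50)]
206 [(614, 98, 43), (638, 101, 39), (653, 90, 46)]
207 [(613, 96, 41), (638, 100, 36), (653, 89, 43)]
208 [(613, 96, 39), (638, 99, 35), (652, 86, 43)]
209 [(613, 94, 37), (638, 101, 30), (654, 91, 36)]
210 [(613, 95, 33), (639, 101, 27), (496, -696, 631)]
211 [(614, 97, 28), (639, 104, 21), (654, 91, 30)]
212 [(613, 95, 27), (639, 101, 21), (654, 89, 29)]
213 [(608, 56, 54), (639, 101, 18), (653, 88, 26)]
```

The rod is about 62 mm above the chimney top, so clearance is ample. Lifting.

```bash

python3 -m inch '0 0 -0.03 0 0 0; 0 0 -0.12 0 0 0; 0 0 -0.3 0 0 0; 0 0 -0.5 0 0 0; 0 0 -0.7 0 0 0; 0 0 -0.9 0 0 0; 0 0 -1 0 0 0; 0 0 -1 0 0 0'|head -2
python3 -m inch '0 0 -0.1 0 0 0; 0 0 -0.25 0 0 0; 0 0 -0.4 0 0 0; 0 0 -0.5 0 0 0; 0 0 -0.5 0 0 0; 0 0 -0.5 0 0 0'
python3 - <<'E'
from h import *
np.set_printoptions(precision=1,suppress=True)
s=r.state()['position'];im,d,c=snap('wrist','w21');snap('side','s21');W=world(d,c); print(s)
m=(d>0)&(W[...,2]>s[2]+45)&(W[...,2]<s[2]+60)&(abs(W[...,0]-631)<30)&(abs(W[...,1]-75)<45); m[285:]=0
P=W[m]; z=np.percentile(P[:,2],90); T=P[abs(P[:,2]-z)<3]; print(len(P),z,cv2.minEnclosingCircle(T[:,:2].astype(np.float32)),T.min(0),T.max(0))
E
```

```text
time: 41.35
position: [631.2, 74.8, 98.8]
time: 41.95
position: [630.9, 74.6, 149.0]
orientation: [[1.0, 0.0, 0.005], [0.0, -1.0, 0.004], [0.005, -0.004, -1.0]]
ft_force: [0.6, 0.6, -1.7]
width: 60.7
[630.9  74.6 149. ]
2295 204.57570875603466 ((630.7484130859375, 74.58482360839844), 31.400205612182617) [601.   61.7 201.6] [661.  105.1 207.5]
```

View pics/w21.png

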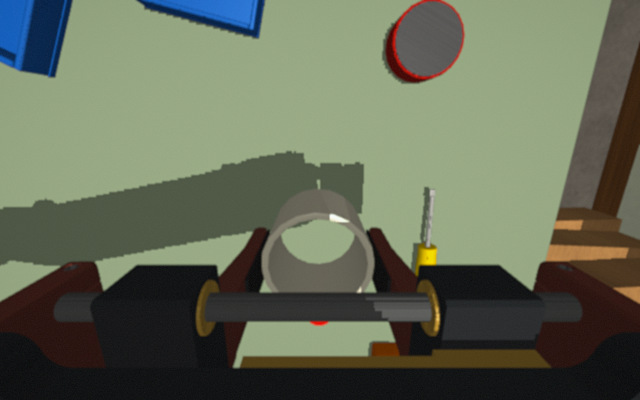

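View pics/s21.png

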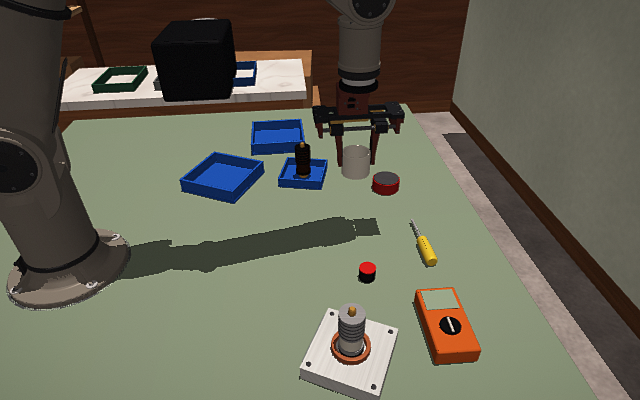

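```bash

python3 -m inch '-0.01 0.05 -0.02 0 0 0; -0.04 0.2 -0.04 0 0 0; -0.07 0.4 -0.05 0 0 0; -0.1 0.6 -0.05 0 0 0; -0.13 0.8 -0.05 0 0 0; -0.16 1 -0.05 0 0 0'|head -2
python3 -m inch '-0.04 0.2 0 0 0 0; -0.07 0.4 0 0 0 0; -0.1 0.6 0 0 0 0; -0.13 0.8 0 0 0 0; -0.16 1 0 0 0 0'|head -2
python3 -m inch '-0.04 0.2 0 0 0 0; -0.07 0.4 0 0 0 0; -0.1 0.6 0 0 0 0; -0.13 0.8 0 0 0 0; -0.16 0.95 0 0 0 0; -0.16 1 0 0 0 0;-0.16 1 0 0 0 0'
```

```text
time: 42.65
position: [613.7, -28.0, 152.7]
time: 43.15
position: [596.6, -130.5, 152.3]
time: 43.85
position: [579.9, -231.4, 152.0]
orientation: [[1.0, -0.004, 0.003], [-0.004, -1.0, 0.002], [0.003, -0.002, -1.0]]
ft_force: [0.3, 0.7, -2.4]
width: 60.7
```

```bash

python3 -m inch '-0.01 0.08 0 0 0 0; -0.03 0.2 0 0 0 0; -0.06 0.35 0 0 0 0; -0.08 0.45 0 0 0 0; -0.08 0.49 0 0 0 0; -0.08 0.49 0 0 0 0;-0.08 0.49 0 0 0 0'
python3 - <<'E'
from h import *
np.set_printoptions(precision=1,suppress=True)
s=r.state()['position'];im,d,c=snap('wrist','w22');W=world(d,c); print(s); im2,d2,c2=snap('side','s22');snap('scene','c22')
m=(d>0)&(W[...,2]>s[2]+45)&(W[...,2]<s[2]+60)&(abs(W[...,0]-s[0])<30)&(abs(W[...,1]-s[1])<45); m[285:]=0
P=W[m]; z=np.percentile(P[:,2],90); T=P[abs(P[:,2]-z)<3]; print(len(P),z,cv2.minEnclosingCircle(T[:,:2].astype(np.float32)),T.min(0),T.max(0))
W=world(d2,c2);W[...,2]+=1.6
for lo,hi in ((112,121),(122,135)):
  m=(d2>0)&(W[...,2]>lo)&(W[...,2]<hi)&(abs(W[...,0]-572)<35)&(abs(W[...,1]+280)<35);P=W[m]
  print(len(P), cv2.minEnclosingCircle(P[:,:2].astype(np.float32)) if len(P)>4 else 0)
m=(d2>0)&(W[...,2]>150)&(W[...,2]<212)&(abs(W[...,0]-572)<45)&(abs(W[...,1]+285)<45)&(im2.min(-1)>70);P=W[m];print('chim side x',np.percentile(P[:,0],[1,99]),P.min(0),P.max(0))
cv2.imwrite('pics/d22.png',np.hstack([cv2.resize(cv2.imread('pics/s22.png')[220:370,280:410],None,fx=3,fy=3),cv2.resize(cv2.imread('pics/c22.png')[220:370,150:280],None,fx=3,fy=3)]))
E
```

```text
time: 44.55
position: [571.9, -279.9, 151.8]
orientation: [[1.0, -0.004, 0.003], [-0.004, -1.0, 0.003], [0.003, -0.003, -1.0]]
ft_force: [1.2, 1.3, -2.0]
width: 60.7
[ 571.9 -279.9  151.8]
2293 207.3550892214542 ((571.822509765625, -279.6671142578125), 31.360502243041992) [ 541.9 -292.7  204.4] [ 601.8 -249.2  210.3]
325 ((571.9939575195312, -281.3905334472656), 21.072036743164062)
4 0
chim side x [542.8 600.1] [ 540.9 -311.8  153.7] [ 611.1 -249.2  208.3]
```

View pics/d22.png

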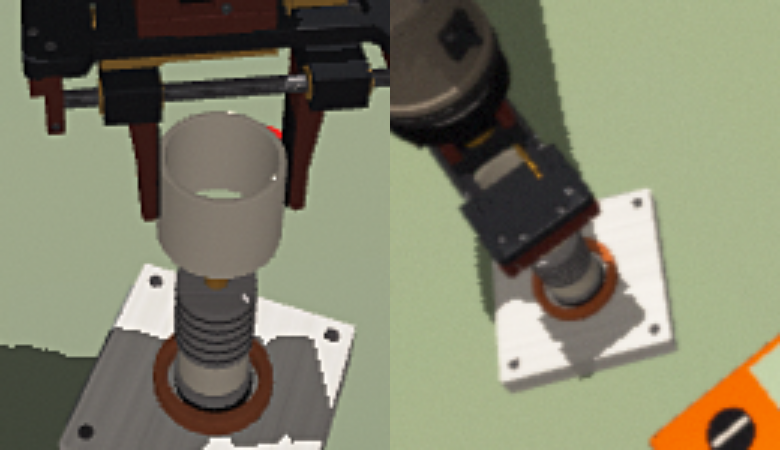

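View pics/w22.png

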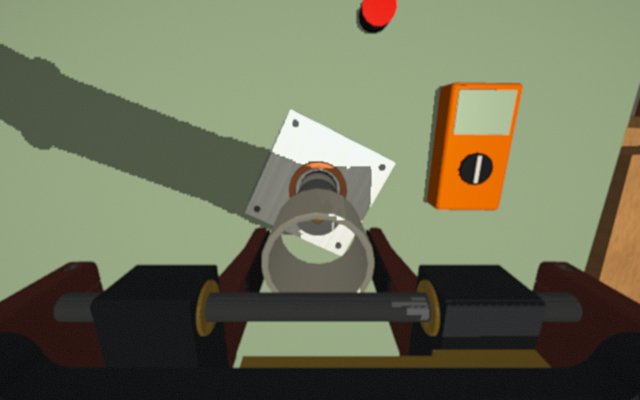

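The wrist view puts the chimney within 1 mm of the tube axis, against 6 mm of play. Lowering over the tube.

```bash

python3 -m inch '0.003 0.003 0.05 0 0 0; 0.005 0.005 0.12 0 0 0; 0.005 0.005 0.2 0 0 0; 0.005 0.005 0.28 0 0 0; 0.005 0.005 0.35 0 0 0; 0.005 0.005 0.4 0 0 0; 0.005 0.005 0.4 0 0 0; 0.005 0.005 0.4 0 0 0'
python3 -m inch '0 0 0.05 0 0 0; 0 0 0.12 0 0 0; 0 0 0.2 0 0 0; 0 0 0.28 0 0 0; 0 0 0.36 0 0 0; 0 0 0.44 0 0 0; 0 0 0.52 0 0 0; 0 0 0.58 0 0 0; 0 0 0.6 0 0 0; 0 0 0.6 0 0 0'
```

```text
time: 45.5
position: [572.7, -280.0, 111.9]
orientation: [[1.0, -0.003, 0.003], [-0.003, -1.0, 0.003], [0.003, -0.003, -1.0]]
ft_force: [0.7, 0.7, -1.2]
width: 60.6
time: 46.5
position: [572.7, -279.8, 51.5]
orientation: [[1.0, -0.003, 0.002], [-0.003, -1.0, 0.003], [0.002, -0.003, -1.0]]
ft_force: [-0.1, -0.9, -1.6]
width: 60.7
```

```bash

python3 -m inch '0 0 0.03 0 0 0; 0 0 0.06 0 0 0; 0 0 0.09 0 0 0; 0 0 0.11 0 0 0; 0 0 0.12 0 0 0; 0 0 0.12 0 0 0'
python3 -m inch '0 0 0.005 0 0 0; 0 0 0.008 0 0 0; 0 0 0.008 0 0 0'
```

```text
time: 47.1
position: [572.7, -279.8, 39.4]
orientation: [[1.0, -0.003, 0.002], [-0.003, -1.0, 0.003], [0.002, -0.003, -1.0]]
ft_force: [-0.1, 0.3, -2.3]
width: 60.7
time: 47.4
position: [572.8, -279.9, 39.2]
orientation: [[1.0, -0.003, 0.003], [-0.003, -1.0, 0.003], [0.003, -0.003, -1.0]]
ft_force: [-1.5, 0.4, 4.3]
width: 61.0
```

```bash

python3 -m inch '0 0 0 0 0 0;0 0 0 0 0 0;0 0 0 0 0 0;0 0 0 0 0 0;0 0 0 0 0 0;0 0 0 0 0 0' 80
python3 -m inch '0 0 -0.1 0 0 0; 0 0 -0.3 0 0 0; 0 0 -0.6 0 0 0; 0 0 -0.9 0 0 0; 0 0 -1 0 0 0;0 0 -1 0 0 0' 87.8
python3 - <<'E'
from h import *
np.set_printoptions(precision=1,suppress=True)
print(r.state()['position'])
for n,f,zo in (('wrist','w23',0),('side','s23',-1.6)):
    im,d,c=snap(n,f);W=world(d,c); W[...,2]-=zo
    for lo,hi in ((90,97),(113,121),(122,135)):
        m=(d>0)&(W[...,2]>lo)&(W[...,2]<hi)&(abs(W[...,0]-572)<40)&(abs(W[...,1]+280)<40);P=W[m]
        if len(P)>5: print(n,len(P),cv2.minEnclosingCircle(P[:,:2].astype(np.float32)),np.median(P[:,2]))
E
```

```text
time: 48.0
position: [572.8, -279.9, 39.1]
orientation: [[1.0, -0.003, 0.003], [-0.003, -1.0, 0.003], [0.003, -0.003, -1.0]]
ft_force: [0.3, 0.0, 0.5]
width: 80.4
time: 48.6
position: [573.7, -280.7, 141.2]
orientation: [[1.0, -0.003, 0.006], [-0.003, -1.0, 0.002], [0.006, -0.002, -1.0]]
ft_force: [-0.0, 1.0, -0.2]
width: 87.9
[ 573.7 -280.7  141.2]
wrist 787 ((573.69140625, -280.13409423828125), 30.938377380371094) 94.04496620626611
wrist 1798 ((572.7229614257812, -280.6096496582031), 21.254348754882812) 117.24195215870043
wrist 194 ((572.793701171875, -280.28125), 6.039614200592041) 128.30980213823926
side 318 ((573.017822265625, -280.7197265625), 31.023595809936523) 93.46571082749952
side 453 ((571.8834838867188, -280.5151672363281), 22.157331466674805) 116.8269770809778
side 50 ((571.8411254882812, -281.3819580078125), 6.372163772583008) 127.45317100230366
```

View pics/s23.png

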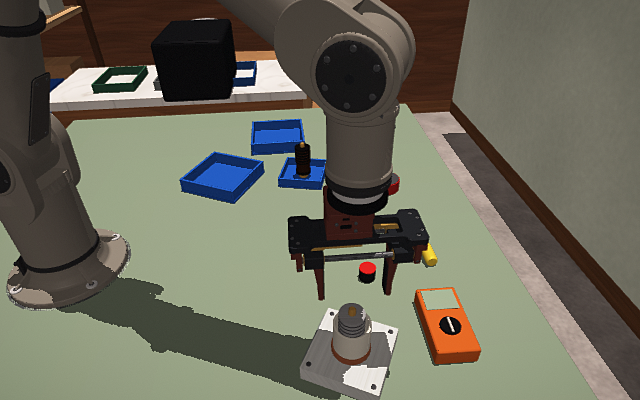

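The chimney is seated, with its top at 94.0 (94 wanted). Last is the cap at (633.8, -96).

```bash

python3 -m inch '0.05 -0.1 0 0 0 0; 0.12 -0.35 0 0 0 0; 0.24 -0.7 0.05 0 0 0; 0.34 -1 0.15 0 0 0'|head -2
python3 -m inch '0.08 -0.3 0.2 0 0 0; 0.18 -0.55 0.4 0 0 0; 0.26 -0.75 0.4 0 0 0; 0.26 -0.75 0.4 0 0 0;0.26 -0.75 0.4 0 0 0'
python3 - <<'E'
from h import *
np.set_printoptions(precision=1,suppress=True)
im,d,c=snap('wrist','w24'); W=world(d,c); print(r.state()['position'])
m=(d>0)&(W[...,2]>25)&(W[...,2]<32)&(abs(W[...,0]-634)<40)&(abs(W[...,1]+96)<40); m[228:]=0
P=W[m]; print(len(P),P.mean(0),cv2.minEnclosingCircle(P[:,:2].astype(np.float32)))
E
```

```text
time: 49.1
position: [606.9, -177.2, 122.7]
time: 49.6
position: [632.6, -101.8, 82.2]
orientation: [[1.0, -0.001, -0.001], [-0.001, -1.0, 0.004], [-0.001, -0.004, -1.0]]
ft_force: [0.3, -0.2, 0.6]
width: 88.0
[ 632.5 -103.2   82.6]
1070 [634.2 -96.5  29.2] ((634.09814453125, -97.19034576416016), 17.303359985351562)
```

View pics/w24.png

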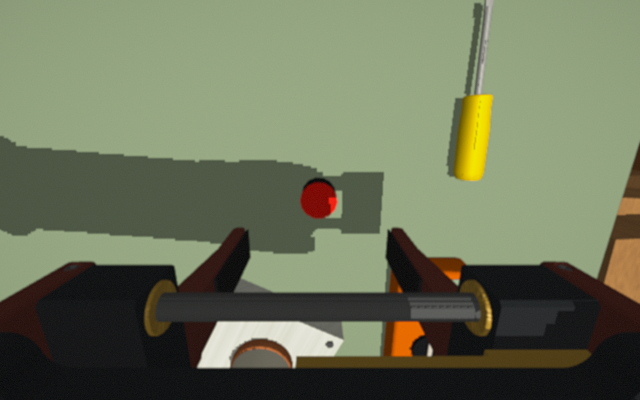

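The cap at (319,200) is near the midline. Descending to tip z≈7.

```bash

python3 -m inch '0.01 -0.04 0.05 0 0 0; 0.01 -0.06 0.2 0 0 0; 0.01 -0.06 0.4 0 0 0; 0.01 -0.06 0.6 0 0 0; 0.01 -0.06 0.8 0 0 0; 0.01 -0.06 0.9 0 0 0; 0.01 -0.06 0.95 0 0 0; 0.01 -0.06 0.95 0 0 0'
python3 -m inch '0 0 0.03 0 0 0; 0 0 0.06 0 0 0; 0 0 0.06 0 0 0; 0 0 0.06 0 0 0'
python3 -m inch '0 0 0 0 0 0; 0 0 0 0 0 0; 0 0 0 0 0 0; 0 0 0 0 0 0; 0 0 0 0 0 0; 0 0 0 0 0 0; 0 0 0 0 0 0;0 0 0 0 0 0; 0 0 0 0 0 0;0 0 0 0 0 0; 0 0 0 0 0 0' 20 20
```

```text
time: 50.45
position: [633.1, -97.1, -12.9]
orientation: [[1.0, -0.004, -0.001], [-0.004, -1.0, 0.003], [-0.001, -0.003, -1.0]]
ft_force: [0.3, -1.0, -0.4]
width: 88.1
time: 50.85
position: [633.3, -97.0, -18.7]
orientation: [[1.0, -0.004, -0.0], [-0.004, -1.0, 0.003], [-0.0, -0.003, -1.0]]
ft_force: [1.3, 0.1, 0.5]
width: 88.1
time: 51.95
position: [633.3, -97.0, -18.7]
orientation: [[1.0, -0.004, -0.0], [-0.004, -1.0, 0.003], [-0.0, -0.003, -1.0]]
ft_force: [0.4, 0.6, 0.2]
width: 33.4
```

```bash

python3 -m inch '0 0 -0.05 0 0 0; 0 0 -0.2 0 0 0; 0 0 -0.4 0 0 0; 0 0 -0.6 0 0 0; 0 0 -0.8 0 0 0; 0 0 -1 0 0 0'|head -2
python3 -m inch '0 0 -0.2 0 0 0; 0 0 -0.4 0 0 0; 0 0 -0.5 0 0 0; 0 0 -0.53 0 0 0; 0 0 -0.53 0 0 0;0 0 -0.53 0 0 0'
python3 - <<'E'
from h import *
np.set_printoptions(precision=1,suppress=True)
s=r.state()['position'];im,d,c=snap('wrist','w25'); W=world(d,c); print(s)
hsv=cv2.cvtColor(im,cv2.COLOR_RGB2HSV); H,S,V=[hsv[...,i].astype(int) for i in range(3)]
m=(d>0)&(S>180)&((H<5)|(H>175))&(V>100)&(W[...,2]>s[2]+25)&(W[...,2]<s[2]+65); P=W[m]
print(len(P),P.min(0),P.max(0),np.median(P[:,2]),cv2.minEnclosingCircle(P[:,:2].astype(np.float32)))
E
```

```text
time: 52.55
position: [633.6, -97.5, 83.5]
time: 53.15
position: [632.9, -97.5, 135.6]
orientation: [[1.0, -0.004, -0.001], [-0.004, -1.0, 0.004], [-0.001, -0.004, -1.0]]
ft_force: [-0.0, 0.3, 0.4]
width: 33.8
[632.9 -97.5 135.6]
2449 [ 617.6 -113.9  180.6] [650.2 -80.2 185.3] 183.4920075910496 ((633.87646484375, -97.17467498779297), 17.048635482788086)
```

View pics/w25.png

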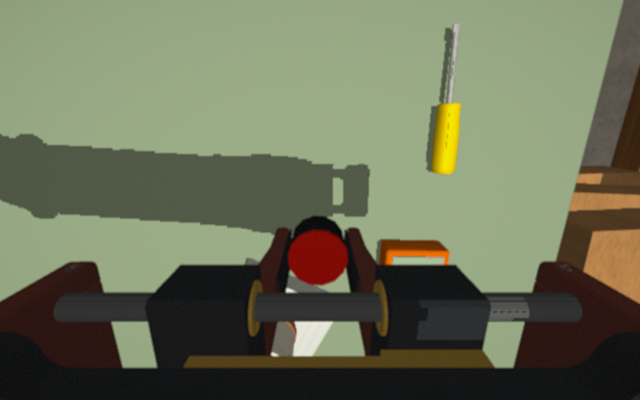

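```bash

python3 -m inch '-0.02 0.05 -0.02 0 0 0; -0.07 0.2 -0.04 0 0 0; -0.14 0.4 -0.04 0 0 0; -0.2 0.6 -0.04 0 0 0; -0.27 0.8 -0.04 0 0 0; -0.33 0.95 -0.04 0 0 0; -0.33 1 -0.04 0 0 0'|head -2
python3 -m inch '-0.07 0.2 0 0 0 0; -0.14 0.4 0 0 0 0; -0.2 0.6 0 0 0 0; -0.25 0.75 0 0 0 0; -0.27 0.8 0 0 0 0; -0.27 0.8 0 0 0 0; -0.27 0.8 0 0 0 0'
python3 - <<'E'
from h import *
np.set_printoptions(precision=1,suppress=True)
s=r.state()['position'];im,d,c=snap('wrist','w26'); W=world(d,c); print(s); snap('side','s26')
hsv=cv2.cvtColor(im,cv2.COLOR_RGB2HSV); H,S,V=[hsv[...,i].astype(int) for i in range(3)]
m=(d>0)&(S>180)&((H<5)|(H>175))&(V>100)&(W[...,2]>s[2]+25)&(W[...,2]<s[2]+65); P=W[m]
print(len(P),P.min(0),P.max(0),np.median(P[:,2]),cv2.minEnclosingCircle(P[:,:2].astype(np.float32)))
cv2.imwrite('pics/d26.png',cv2.resize(cv2.imread('pics/s26.png')[220:370,280:420],None,fx=4,fy=4))
E
```

```text
time: 53.9
position: [597.8, -200.9, 139.1]
time: 54.6
position: [570.8, -279.3, 138.9]
orientation: [[1.0, -0.006, -0.002], [-0.006, -1.0, 0.003], [-0.002, -0.003, -1.0]]
ft_force: [0.3, 0.2, -0.6]
width: 33.4
[ 570.8 -279.3  138.9]
2449 [ 555.6 -295.7  184.9] [ 588.1 -262.3  188.8] 186.8024421882369 ((571.6738891601562, -278.9029541015625), 17.13532257080078)
```

View pics/d26.png

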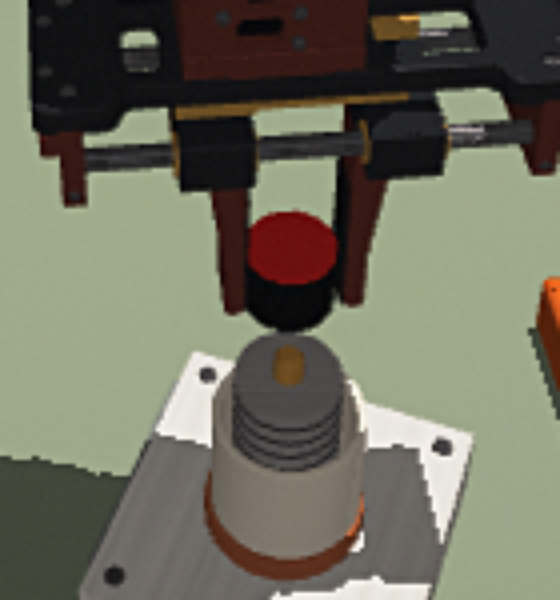

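The cap hangs level above the pin and needs +1.0 mm in x and -1.4 mm in y. Lowering.

```bash

python3 -m inch '0.01 0.014 0 0 0 0; 0.01 0.014 0.04 0 0 0; 0.01 0.014 0.1 0 0 0; 0.01 0.014 0.17 0 0 0; 0.01 0.014 0.22 0 0 0; 0.01 0.014 0.26 0 0 0; 0.01 0.014 0.3 0 0 0;0.01 0.014 0.34 0 0 0; 0.01 0.014 0.36 0 0 0; 0.01 0.014 0.36 0 0 0'
python3 -m inch '0 0 0.01 0 0 0; 0 0 0.02 0 0 0; 0 0 0.03 0 0 0; 0 0 0.04 0 0 0; 0 0 0.04 0 0 0'
```

```text
time: 55.7
position: [571.6, -280.4, 102.6]
orientation: [[1.0, -0.006, -0.002], [-0.006, -1.0, 0.003], [-0.002, -0.003, -1.0]]
ft_force: [0.6, -1.5, 0.3]
width: 33.9
time: 56.2
position: [571.6, -280.3, 98.5]
orientation: [[1.0, -0.006, -0.002], [-0.006, -1.0, 0.003], [-0.002, -0.003, -1.0]]
ft_force: [0.1, -0.5, -1.3]
width: 33.2
```

```bash

python3 -m inch '0 0 0.004 0 0 0; 0 0 0.008 0 0 0; 0 0 0.008 0 0 0;0 0 0.008 0 0 0'
python3 -m inch '0 0 0 0 0 0;0 0 0 0 0 0;0 0 0 0 0 0;0 0 0 0 0 0;0 0 0 0 0 0;0 0 0 0 0 0' 60
python3 -m inch '0 0 -0.1 0 0 0; 0 0 -0.3 0 0 0; 0 0 -0.6 0 0 0; 0 0 -0.9 0 0 0; 0 0 -1 0 0 0;0 0 -1 0 0 0;0 0 -1 0 0 0' 87.8
python3 - <<'E'
from h import *
np.set_printoptions(precision=1,suppress=True)
print(r.state()['position'])
for n,f,zo in (('wrist','w27',0),('side','s27',-1.6),('scene','c27',.3)):
    im,d,c=snap(n,f);W=world(d,c); W[...,2]-=zo
    for lo,hi in ((90,97),(140,150)):
        m=(d>0)&(W[...,2]>lo)&(W[...,2]<hi)&(abs(W[...,0]-572)<40)&(abs(W[...,1]+280)<40);P=W[m]
        if len(P)>5: print(n,len(P),cv2.minEnclosingCircle(P[:,:2].astype(np.float32)),np.median(P[:,2]))
    m=(d>0)&(W[...,2]>80)&(W[...,2]<125)&(abs(W[...,0]-524)<50)&(abs(W[...,1]-308)<50);P=W[m]
    if len(P)>5: print('dead',n,P.mean(0),P[:,2].max())
E
```

```text
time: 56.6
position: [571.8, -280.5, 98.3]
orientation: [[1.0, -0.006, -0.002], [-0.006, -1.0, 0.003], [-0.002, -0.003, -1.0]]
ft_force: [-1.5, 1.2, 4.6]
width: 33.5
time: 57.2
position: [571.7, -280.4, 98.2]
orientation: [[1.0, -0.006, -0.002], [-0.006, -1.0, 0.003], [-0.002, -0.003, -1.0]]
ft_force: [0.1, 0.0, 0.8]
width: 60.1
time: 57.9
position: [571.4, -280.4, 197.3]
orientation: [[1.0, -0.006, -0.003], [-0.006, -1.0, 0.004], [-0.003, -0.004, -1.0]]
ft_force: [-0.7, -0.7, -0.7]
width: 87.5
[ 571.4 -280.4  197.3]
wrist 522 ((573.5364990234375, -280.2509460449219), 30.879396438598633) 93.93085552958507
wrist 1072 ((572.7713012695312, -280.3445739746094), 17.151077270507812) 146.23823225723328
side 312 ((572.5115356445312, -280.6983947753906), 31.155811309814453) 93.41958330266621
side 371 ((571.2846069335938, -279.5414733886719), 18.18921661376953) 145.74092605363367
dead side [522.6 296.9  94.9] 111.99784755090192
scene 142 ((573.9003295898438, -279.0861511230469), 30.963214874267578) 93.83636908452486
scene 63 ((573.3971557617188, -279.1426086425781), 16.782846450805664) 144.5990892300535
dead scene [527.1 302.5  96.1] 110.26243528106541
```

View pics/s27.png

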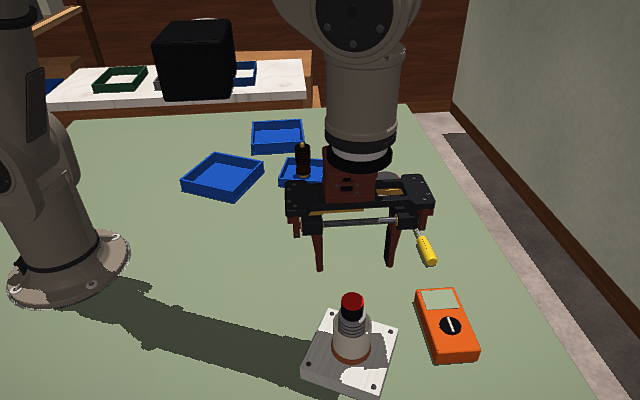

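View pics/w27.png

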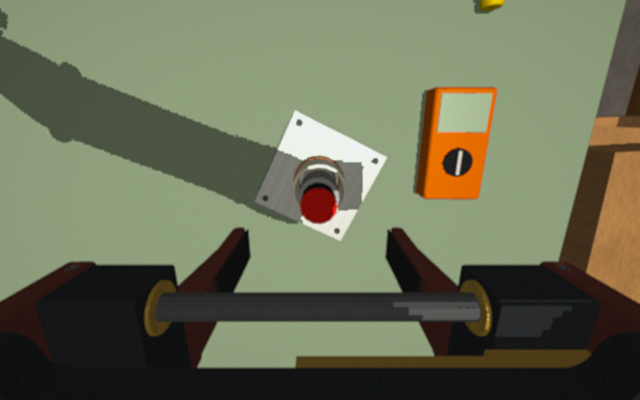

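The cap top reads 146.2, 145.7 and 144.6 in the three views, where 145 is seated. The wrist camera also read 1.2 mm high on this cap when it stood on the bench. The cap is within about 1 mm of the axis, the dead tube stands in the tray, and the gripper is clear. Handing in.

```bash
python3 -c "
from plant import r
print(r.sign_off())"
```

```text
the job is handed in; nothing more can be done
None
```

The job is done and handed in at about 58 s of the 141 s allowed; no verdict was reported. The dead tube stands upright in the smallest blue tray. The ring, new tube, chimney and cap were seated on the socket in the required order.

**Last checks against the socket axis:**

| Part | Height measured (mm) | Height wanted (mm) | Distance off axis |
|---|---|---|---|
| Ring top | 42 | 42 | 1–1.5 mm (scene view about 3.5 mm) |
| New tube, body top | 117 | 117 | about 1 mm |
| Chimney top | 94 | 94 | about 1–1.5 mm |
| Cap top | 144.6–146.2 | 145 | about 1 mm |

- **Ring and tube:** these were last measured as each was placed, because the later parts now hide them. The scene view was partly blocked for the ring.
- **Cap height:** the three cameras differ by 1.6 mm. The wrist view gave the high reading, and it also read about 1 mm high on this cap when it stood on the bench.
- **Dead tube:** its top read 110–112 mm in the side and scene views, where standing on the tray floor gives 110.
- **Bystanders:** the screwdriver, tin and meter were never touched, but I did not re-measure them at the end. The gripper was about 80 mm clear of everything.

**One thing went wrong:** the first grip on the ring closed above it. The finger tips sit about 26 mm above the reported tool point. I measured that offset from the images, allowed for it from then on, and the second try held. The ring did not move in the miss.

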